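Restock the chutney chiller

TASK

Switch the steel condiment chiller off by pressing its red button fully down and letting it go, then slide its cover fully open. Take out the empty steel pot and stand it on the wooden return tray, and stand every white-lidded copper chutney pot from the table upright inside the compartment. Slide the cover fully shut, and only then press the green button fully down and let it go to start the chiller again; leave the glass, the pepper pot and the spoon where they are.

Things in the scene. Friction and masses are not known exactly. Their poses are not given: they have to be found in the camera images.
- chiller: Fixed steel condiment chiller, 270 (x) x 390 (y) x 120 mm high. Origin on the table under the compartment's centre; it spans x +-135, y -145..245 mm. Compartment open at the top, inside 230 (x) x 150 (y) mm, floor 65 and walls 120 mm above the table. Control deck at y -145..-75, parking deck for the cover at y 75..245, both 120 mm high; guide strips 10 mm high at x +-127.
- compartment (a point): Centre of the compartment's floor, 65 mm above the table; axes as the chiller's. There is room for four pots in two rows of two.
- cover (a joint): Travel of the flat aluminium cover, m: 0 = fully shut, 0.150 = fully open (slid along the chiller's +y axis on to the parking deck). It starts 0 to 50 mm open and stays where it is left (friction about 1.5 N). Cover 244 (x) x 162 (y) x 6 mm, top face 127 mm above the table.
- cover_grip (a point): Top centre of the cover's black grip, 157 mm above the table: a rib 70 mm long along the chiller's x, 14 mm thick along y, standing 30 mm above the cover's top face at its centre. Moves with the cover; axes as the chiller's.
- stop (a joint): Travel of the red push button (off), m: 0 = released, 0.007 = fully down (about 4 N, springs back).
- stop_top (a point): Centre of the top of the red button's 30 mm wide cap, on the control deck at the chiller's x = -55, y = -110 mm; moves down with it.
- start (a joint): Travel of the green push button (on), m: 0 = released, 0.007 = fully down (about 4 N, springs back).
- start_top (a point): Centre of the top of the green button's 30 mm wide cap, on the control deck at the chiller's x = 55, y = -110 mm; moves down with it.
- empty: Empty open steel pot (no lid), 46 mm wide at the rim, 42 mm at the foot, 45 mm high, wall 3 mm; origin under the centre of its foot, z up. It starts inside the compartment, under the cover.
- tray: Dark wooden return tray, fixed, 130 x 130 mm, floor 4 mm thick, rim 10 mm high and 6 mm thick; origin under its centre.
- pot1: Copper chutney pot with a closed white lid, 46 mm diameter, 48 mm high, about 100 g; origin under the centre of its foot, z up. Two to four of the four are there, standing on the table (absent: None).
- pot2: Copper chutney pot with a closed white lid, 46 mm diameter, 48 mm high, about 100 g; origin under the centre of its foot, z up. Two to four of the four are there, standing on the table (absent: None).
- pot3: Copper chutney pot with a closed white lid, 46 mm diameter, 48 mm high, about 100 g; origin under the centre of its foot, z up. Two to four of the four are there, standing on the table (absent: None).
- pot4: Copper chutney pot with a closed white lid, 46 mm diameter, 48 mm high, about 100 g; origin under the centre of its foot, z up. Two to four of the four are there, standing on the table (absent: None).
- tumbler: Short glass of dark red drink, 66 mm wide, 78 mm high; leave it alone. Origin under its foot.
- mill: Dark wooden pepper pot, 44 mm wide, 75 mm high; leave it alone. Origin under its foot.
- spoon: Copper spoon 170 mm long lying on the table beyond the tray; leave it alone.
Not all that is in view belongs to the job. What is shaped like the pot2 but purple is not meant.

How it is judged:
By the outcome, as a careful person would: the job done as asked, in the order asked, and still so for the second after the job is handed in, with the robot touching nothing.
Of pot1, pot2, pot3, pot4 only 2 to 4 are there at a start; the rules pass over those that are not, and their reading is None.
At some moment in a run one of pot1, pot2, pot3, pot4 may be knocked a few centimetres aside while the robot is not near it.
It also fails if it takes over 210 s, if anything falls off the work surface, if the arm or the gripper's body presses on something with over 40 N, if the wrist force passes 120 N, or if a joint passes its speed limit or range.

ROBOT

A 6-joint arm with a two-finger parallel gripper is mounted at the origin on the work surface. World frame = base frame: x ahead of the robot, y to its left, z up, the work surface at z = 0. Lengths are in m, angles in rad, forces in N, time in s.
With the tool pointing down it reaches from about 0.35 to 0.775 m from the base axis. Payload 7.3 kg.
Tool frame: the origin (TCP) lies midway between the tips of the shut fingers; the grasp point (between the pads) lies 19 mm behind it (robot.tcp_to_grasp is the distance from the TCP to the grasp point, in m); x points along the fingers, z is the direction in which the jaws open and shut, and the axes are right-handed (so a half turn about x gives the same grasp; the last joint's range is limited). The gripper opens to 92 mm and grips with 3 to 60 N. Pads are 19 mm wide; open, the fingers measure 130 mm over their backs; the gripper's body (75 mm by 190 mm) begins 47 mm behind the grasp point.
Start: joints at [-1.458, 0.342, 1.524, -0, 1.275, -0.146], TCP at [0.134, -0.508, 0.227] pointing down, gripper open.
Joint ranges: [-2.53, 2.53], [-0.77, 2.02], [0.04, 2.7], [-1, 4.14], [0.28, 2.66], [-3.11, 3.11]. Speed limits (rad/s): [2.57, 2.57, 3.14, 3.14, 3.14, 3.14].

INTERFACE

Orientations are given as [roll, pitch, yaw] about the fixed x, y, z axes, in that order (R = Rz(yaw) Ry(pitch) Rx(roll)).
In Python, from cell import robot gives the robot as it stands.
- The arm moves only by the tool move_arm, never from a script. Its argument "deltas" is a list of rows, each an object with "dp": the shift along the tool's x, y, z in m, a list of three; "turn": the turn, a rotation vector about the tool's x, y, z in degrees, a list of three. A call has 1 to 10 rows; each row is the pose to reach, as a shift and turn from the pose commanded when the call began, along the tool's axes at that moment; what a row does not reach only later rows make up. A row lasts 1/10 s, in which the tool goes at most 50 mm and 8.59 degrees, less where a joint would pass 70% of its speed; a pose out of reach is approached as far as the arm can. A call with a gripper value outside its range is refused whole. "hand" is the finger opening in m, from 0 to 0.0918, set as the call begins (left out, the last holds). The fingers move at their own pace and stop on an object; "squeeze" is the grip in N (left out, the last holds). Time passes only in rows, so rows that repeat a pose let the fingers close. It gives the time, the measured TCP pose, the force and the opening at its end, in the units of the state.
- robot.observe(): the state, without advancing time (a new reading comes with each control period).
- robot.read_camera(name): name is "side" or "top"; returns (picture, depth): 400x640x3 uint8, red, green, blue; 400x640 float32, m along the optical axis (not along the pixel's ray), 0 where there is no reading.
- robot.camera_info(name): a dict with "fx", "fy", "cx", "cy" (pixels), "R" (3x3) and "t" (3): a world point X has camera coordinates R X + t. Camera axes: x right, y down, z forward; pixel columns grow to the right and rows downward; lengths in m; the calibration is good to about 2 mm. A picture is of the moment at which its call begins. camera_info takes no time and is no camera call.
- robot.hand_in(): hands the job in, once; it reports no verdict.
The state is a dict: "time": time; "qpos": joint angles; "qvel": joint speeds; "joint_efforts": joint torques, N m; "tool_pos": TCP position; "tool_rot": TCP orientation; "contact_force": force on the tool from outside, world axes, zero at the start; "torque": the same for the moment, N m; "opening": finger opening in m.
Only numpy, scipy, OpenCV 4.12 (cv2) and the standard library are available. Lean on these libraries where they do the work, as an engineer would, in place of code of your own. Each camera call takes 0.05 s, during which the arm holds its last target.

## Working session

There is one attempt and no reset: what is moved stays moved. The work goes in short steps, Python scripts to look and compute and a tool call to move; the robot and the scene stay as the last step left them, time stands still between calls to the robot, and variables do not carry over. Pictures are saved under pics/ and viewed, and the job is handed in when it is done.

Besides the shell and the picture viewer there is one more tool, called after ">>>" in YAML: its name, and indented under it one key for each argument. move_arm: Moves the arm, as the interface text tells. Its arguments: {"type":"object","properties":{"deltas":{"type":"array"},"hand":{"type":"number"},"squeeze":{"type":"number"}},"required":["deltas"]}

```bash
ls; mkdir -p pics; python3 - <<'E'
from cell import robot
import cv2,numpy as np
print(robot.observe())
for n in("side","top"):
    p,d=robot.read_camera(n); cv2.imwrite(f"pics/{n}0.png",p[:,:,::-1]); np.save(f"{n}0.npy",d)
    print(n,robot.camera_info(n))
E
```

```text
pics
{'time': 0.0, 'qpos': array([-1.45802299e+00,  3.42722696e-01,  1.52503346e+00, -1.44545165e-05,
        1.27536546e+00, -1.45999478e-01]), 'qvel': array([-0.00080525,  0.00026528, -0.00064646, -0.00151801, -0.00026088,
       -0.0019516 ]), 'joint_efforts': array([-1.96921355e-03, -4.31250679e+01, -2.44222748e+01,  7.15678465e-02,
        5.58438292e-02, -1.33903059e-04]), 'tool_pos': array([ 0.13431593, -0.50710813,  0.22603923]), 'tool_rot': array([3.00463295, 1.5692673 , 1.69261365]), 'contact_force': array([-1.0412487 ,  0.56292714, -0.5815663 ]), 'torque': array([0.07148309, 0.00067679, 0.00099924]), 'opening': 0.09156207623806678}
side {'fx': 365.14522491511866, 'fy': 365.14522491511866, 'cx': 317.758506994617, 'cy': 201.3602390501163, 'R': array([[ 0.98730974, -0.15868687, -0.00616009],
       [-0.09913402, -0.58555506, -0.80454815],
       [ 0.12406416,  0.7949489 , -0.59385548]]), 't': array([-0.64255364,  0.11613047,  0.83453898])}
top {'fx': 495.5314691421516, 'fy': 495.5314691421516, 'cx': 316.03217446462656, 'cy': 207.58269887723287, 'R': array([[-0.00708687, -0.99982262,  0.01745021],
       [-0.99363686,  0.00507923, -0.11251664],
       [ 0.11240805, -0.01813656, -0.9934966 ]]), 't': array([-0.10337673,  0.64530917,  1.31943713])}
```

View pics/top0.png

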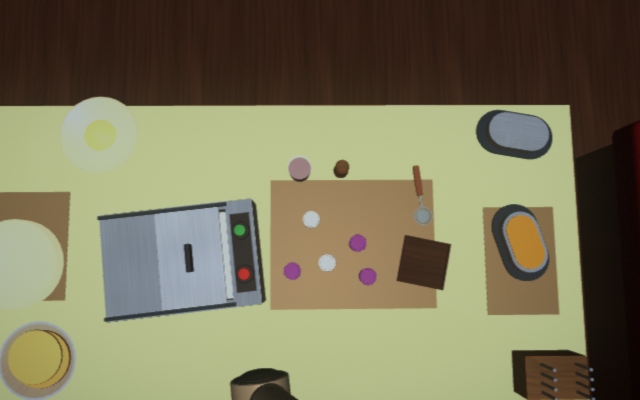

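View pics/side0.png

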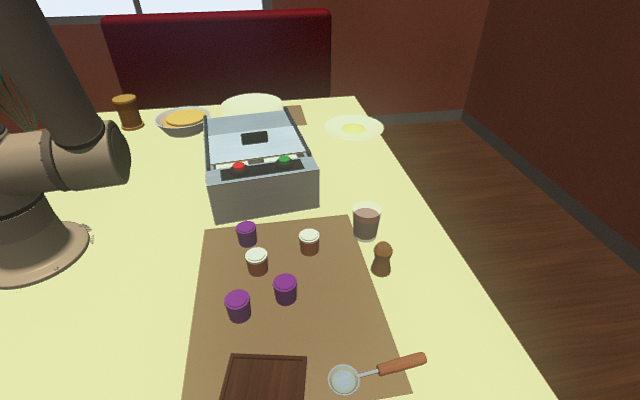

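```bash
cat > h.py <<'E'
import cv2,numpy as np
from cell import robot
def look(name,save=None):
    p,d=robot.read_camera(name)
    if save: cv2.imwrite(f"pics/{save}.png",p[:,:,::-1])
    return p,d
def ray(name,u,v):
    c=robot.camera_info(name);R=c["R"];o=-R.T@c["t"]
    return o,R.T@np.array([(u-c["cx"])/c["fx"],(v-c["cy"])/c["fy"],1.])
def plane(name,u,v,z):
    o,r=ray(name,u,v);return o+r*(z-o[2])/r[2]
def dep(name,u,v,d):
    o,r=ray(name,u,v);return o+r*d
def cloud(name,d):
    c=robot.camera_info(name);R=c["R"]
    v,u=np.mgrid[:d.shape[0],:d.shape[1]]
    P=np.stack([(u-c["cx"])/c["fx"]*d,(v-c["cy"])/c["fy"]*d,d],-1)-c["t"]
    return P@R
def blobs(m,amin=20):
    n,l,s,c=cv2.connectedComponentsWithStats(m.astype(np.uint8))
    return [(c[i],s[i],l==i) for i in range(1,n) if s[i][4]>=amin]
def masks(p):
    h=cv2.cvtColor(p,cv2.COLOR_RGB2HSV).astype(int);H,S,V=h[...,0],h[...,1],h[...,2]
    return dict(red=((H<8)|(H>172))&(S>170)&(V>120),green=(H>45)&(H<80)&(S>150)&(V>80),
      white=(S<60)&(V>165),purple=(H>135)&(H<160)&(S>100),black=V<45)
E
python3 - <<'E'
from h import *
for n in("top","side"):
    p=cv2.imread(f"pics/{n}0.png")[:,:,::-1].copy();d=np.load(f"{n}0.npy");C=cloud(n,d)
    for k,m in masks(p).items():
        if k=='black' : 
            P=C; m=m&(P[...,2]>.13)&(P[...,2]<.18)
        for c,s,l in blobs(m,25):
            q=C[l][d[l]>0]
            if len(q) and -.6<np.median(q[:,1])<.7: print(n,k,c.round(1),s,np.median(q,0).round(4), np.percentile(q[:,2],[5,95]).round(3))
E
```

```text
top red [243.6 273.6] [238 268  12  12 110] [0.468  0.0749 0.142 ] [0.135 0.146]
top white [ 98.2 134.5] [  60   97   79   76 3867] [0.8592 0.5067 0.01  ] [0.002 0.019]
top white [298.7 161.3] [287 155  26  20 125] [ 0.772  -0.0591  0.0758] [-0.004  0.081]
top white [193.  258.1] [ 154  207   80  103 6460] [0.5083 0.2024 0.1261] [0.066 0.13 ]
top white [310.7 218.8] [302 211  18  17 228] [ 0.6127 -0.0932  0.0465] [0.039 0.051]
top white [ 27.1 263.4] [   0  219   63   91 4732] [0.4992 0.6673 0.0407] [0.033 0.051]
top white [326.5 262.3] [318 254  18  17 243] [ 0.4962 -0.1353  0.0469] [0.003 0.051]
top white [ 52.  342.3] [  2 321  75  77 259] [0.3124 0.5736 0.0475] [-0.003  0.053]
top purple [357.4 242.6] [350 235  16  16 207] [ 0.5469 -0.2178  0.0473] [0.042 0.052]
top purple [291.7 270.5] [284 263  16  16 204] [ 0.4732 -0.0415  0.0476] [0.042 0.053]
top purple [367.4 276.1] [359 268  17  17 212] [ 0.4582 -0.2434  0.0473] [0.041 0.052]
top black [190.2 257.5] [189 245   4  26  50] [0.5094 0.2054 0.1548] [0.147 0.159]
side red [238.1 164.8] [233 162  11   6  51] [0.4718 0.0701 0.1421
[... 362 characters left out ...]
side white [366.8 205.7] [352 200  30  15 243] [ 0.7603 -0.0516  0.0773] [-0.     0.079]
side white [308.8 234.9] [299 228  21  15 228] [ 0.6155 -0.0966  0.0472] [0.043 0.049]
side white [255.5 254.5] [245 247  23  16 277] [ 0.4978 -0.139   0.0472] [0.044 0.049]
side white [345.3 378.1] [328 364  50  32 748] [ 0.629  -0.4035  0.0066] [0.002 0.015]
side purple [245.6 226.9] [236 221  20  13 182] [ 0.4785 -0.0467  0.0474] [0.044 0.05 ]
side purple [284.4 282.4] [273 274  24  18 338] [ 0.5506 -0.2245  0.0475] [0.044 0.049]
side purple [236.6 299.1] [225 290  24  20 373] [ 0.4617 -0.2494  0.0477] [0.045 0.049]
side black [ 22.  208.6] [  0 193  44  28 180] [ 0.0545 -0.0419  0.147 ] [0.143 0.151]
```

```bash
python3 - <<'E'
from h import *
p=cv2.imread("pics/top0.png")[:,:,::-1].copy();d=np.load("top0.npy");C=cloud("top",d)
h=cv2.cvtColor(p,cv2.COLOR_RGB2HSV).astype(int)
m=(h[...,0]>40)&(h[...,0]<85)&(h[...,1]>120)&(h[...,2]>60)
for c,s,l in blobs(m,25):
    print("green",c,s,C[l].mean(0).round(4)); 
    if 200<c[0]<260: g=plane("top",*c,.1425)
r=plane("top",243.6,273.6,.1425); print(r,g,np.linalg.norm(g-r))
ax=(g-r)[:2];yaw=np.arctan2(ax[1],ax[0]);print("yaw btn",np.degrees(yaw))
# whole chiller footprint at z>0.1 
Z=C[...,2];m=(Z>.105)&(Z<.165)&(C[...,1]<.5)&(C[...,1]>0)&(C[...,0]>.3)&(C[...,0]<.75)
b=max(blobs(m),key=lambda t:t[1][4]);q=C[b[2]][:,:2].astype(np.float32)
print(b[1],cv2.minAreaRect(q))
for rad in[yaw,]:
    X=np.array([np.cos(rad),np.sin(rad)]);Y=np.array([-X[1],X[0]])
    print(np.percentile(q@X,[.5,99.5]),np.percentile(q@Y,[.5,99.5]))
grip=(Z>.14)&(Z<.165)&(h[...,2]<70)&(C[...,1]>.1)&(C[...,1]<.4)&(C[...,0]>.4)
for c,s,l in blobs(grip,10):
    q=C[l][:,:2].astype(np.float32);print("grip",c,s,cv2.minAreaRect(q),q.mean(0))
E
python3 -c "
import cv2
p=cv2.imread('pics/top0.png')[190:330,90:280];cv2.imwrite('pics/c0.png',cv2.resize(p,None,fx=4,fy=4,interpolation=cv2.INTER_CUBIC))"
```

```text
green [239.1010101  229.66666667] [234 225  11  11  99] [0.5781 0.0878 0.1417]
[0.46888184 0.07547358 0.1425    ] [0.57808158 0.0877331  0.1425    ] 0.10988576275649364
yaw btn 6.405597688054847
[   98   198   165   124 15992] ((0.5065009593963623, 0.2405044436454773), (0.2707136571407318, 0.39277541637420654), 6.213367938995361)
[0.39633989 0.66327818] [-0.01267699  0.37403938]
grip [188.35028249 257.78531073] [185 244   8  28 177] ((0.5091410279273987, 0.21107390522956848), (0.06700211018323898, 0.014463515020906925), 6.511431694030762) [0.50872725 0.2098211 ]
```

View pics/c0.png

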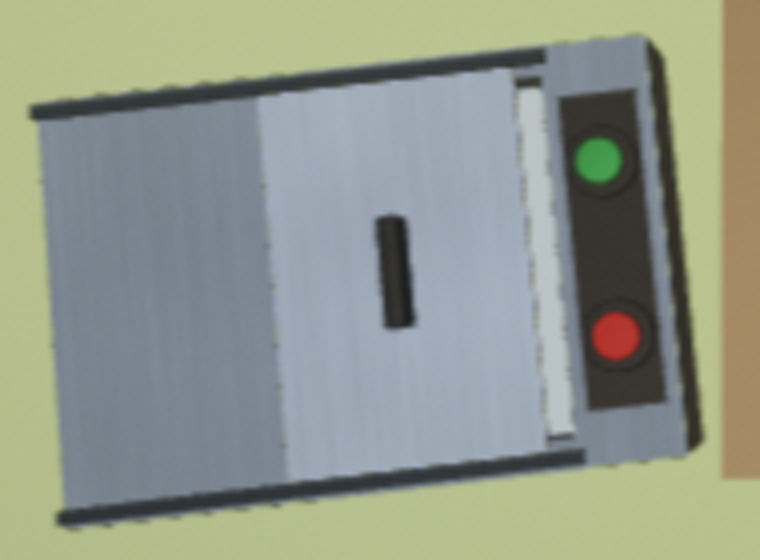

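```bash
cat >> h.py <<'E'
from scipy.spatial.transform import Rotation as Ro
O=np.array([.5115,.1909]);YAW=np.radians(6.4)
CX=np.array([np.cos(YAW),np.sin(YAW)]);CY=np.array([-CX[1],CX[0]])
def ch(x,y): return O+x*CX+y*CY
def go(xy,z,jaw=None,p0=None,R0=None,steps=None):
    """print delta to TCP target; jaw = angle deg of jaw axis in world xy (mod 180)"""
    s=robot.observe()
    R=Ro.from_euler('xyz',s["tool_rot"]) if R0 is None else R0
    p=s["tool_pos"] if p0 is None else p0
    t=np.array([xy[0],xy[1],z]);dp=R.inv().apply(t-p)
    zc=R.as_matrix()[:,2];cur=np.arctan2(zc[1],zc[0])
    if jaw is None: a=cur
    else:
        a=np.radians(jaw);a=cur+(a-cur+np.pi/2)%np.pi-np.pi/2
    Z=np.array([np.cos(a),np.sin(a),0]);X=np.array([0,0,-1.]);Y=np.cross(Z,X)
    T=Ro.from_matrix(np.stack([X,Y,Z],1))
    rv=(R.inv()*T).as_rotvec(degrees=True)
    print("target",t.round(4),"dp",dp.round(4).tolist(),"turn",rv.round(1).tolist(),"jawnow",np.degrees(cur).round(1))
    return t,T
def st():
    s=robot.observe();print({k:np.round(s[k],4).tolist() for k in("time","qpos","tool_pos","tool_rot","contact_force","opening")})
E
python3 - <<'E'
from h import *
st()
t,T=go(ch(-.055,-.11),.20,96.4)
t,T=go(ch(-.055,-.11),.20,-83.6-0.001)
E
```

```text
{'time': 0.1, 'qpos': [-1.458, 0.3427, 1.5249, 0.0, 1.2754, -0.146], 'tool_pos': [0.1343, -0.5072, 0.2261], 'tool_rot': [2.9912, 1.5694, 1.6792], 'contact_force': [0.0984, 0.1595, 0.1094], 'opening': 0.0918}
target [0.4691 0.0755 0.2   ] dp [0.0269, 0.4727, -0.4775] turn [8.4, -0.1, -0.0] jawnow -75.2
target [0.4691 0.0755 0.2   ] dp [0.0269, 0.4727, -0.4775] turn [8.4, -0.1, -0.0] jawnow -75.2
```

```bash
python3 - <<'E'
from h import *
go((.43,-.25),.26,96.4)
E
```

```text
target [ 0.43 -0.25  0.26] dp [-0.0336, 0.3516, -0.173] turn [8.4, -0.1, -0.0] jawnow -75.2
```

>>> move_arm:
  deltas:
    - {"dp":[-0.034,0.12,-0.06],"turn":[8.4,0,0]}
    - {"dp":[-0.034,0.22,-0.11],"turn":[8.4,0,0]}
    - {"dp":[-0.034,0.352,-0.173],"turn":[8.4,0,0]}
    - {"dp":[-0.034,0.352,-0.173],"turn":[8.4,0,0]}
    - {"dp":[-0.034,0.352,-0.173],"turn":[8.4,0,0]}
    - {"dp":[-0.034,0.352,-0.173],"turn":[8.4,0,0]}
    - {"dp":[-0.034,0.352,-0.173],"turn":[8.4,0,0]}
    - {"dp":[-0.034,0.352,-0.173],"turn":[8.4,0,0]}
    - {"dp":[-0.034,0.352,-0.173],"turn":[8.4,0,0]}
    - {"dp":[0.027,0.473,-0.478],"turn":[8.4,0,0]}
  hand: 0

```text
time: 1.1
tool_pos: [0.4372, -0.2041, 0.2516]
tool_rot: [0.282, 1.567, -1.179]
contact_force: [2.2, 0.7, 0.7]
opening: 0.0164
```

```bash
python3 - <<'E'
from h import *
st()
go(ch(-.055,-.11),.175,96.4)
E
```

```text
{'time': 1.1, 'qpos': [-0.5945, 0.2424, 1.5942, -0.0019, 1.3022, 0.8669], 'tool_pos': [0.4372, -0.2041, 0.2516], 'tool_rot': [0.2823, 1.5674, -1.1787], 'contact_force': [2.1502, 0.7279, 0.7172], 'opening': 0.0164}
target [0.4691 0.0755 0.175 ] dp [0.0758, 0.0623, -0.2746] turn [-0.1, 0.2, -0.1] jawnow -83.7
```

>>> move_arm:
  deltas:
    - {"dp":[0.0,0.062,-0.275]}
    - {"dp":[0.0,0.062,-0.275]}
    - {"dp":[0.0,0.062,-0.275]}
    - {"dp":[0.0,0.062,-0.275]}
    - {"dp":[0.0,0.062,-0.275]}
    - {"dp":[0.0,0.062,-0.275]}
    - {"dp":[0.076,0.062,-0.275]}
    - {"dp":[0.076,0.062,-0.275]}
    - {"dp":[0.076,0.062,-0.275]}
    - {"dp":[0.076,0.062,-0.275]}

```text
invalid input
```

```bash
python3 - <<'E'
from h import *
st()
go(ch(-.055,-.11),.146,96.4)
E
```

```text
{'time': 1.1, 'qpos': [-0.5945, 0.2424, 1.5942, -0.0019, 1.3022, 0.8669], 'tool_pos': [0.4372, -0.2041, 0.2516], 'tool_rot': [0.2823, 1.5674, -1.1787], 'contact_force': [2.1502, 0.7279, 0.7172], 'opening': 0.0164}
target [0.4691 0.0755 0.146 ] dp [0.1048, 0.0623, -0.2747] turn [-0.1, 0.2, -0.1] jawnow -83.7
```

Turn is required in each row.

>>> move_arm:
  deltas:
    - {"dp":[0.0,0.062,-0.275],"turn":[0,0,0]}
    - {"dp":[0.0,0.062,-0.275],"turn":[0,0,0]}
    - {"dp":[0.0,0.062,-0.275],"turn":[0,0,0]}
    - {"dp":[0.0,0.062,-0.275],"turn":[0,0,0]}
    - {"dp":[0.0,0.062,-0.275],"turn":[0,0,0]}
    - {"dp":[0.0,0.062,-0.275],"turn":[0,0,0]}
    - {"dp":[0.076,0.062,-0.275],"turn":[0,0,0]}
    - {"dp":[0.076,0.062,-0.275],"turn":[0,0,0]}
    - {"dp":[0.076,0.062,-0.275],"turn":[0,0,0]}
    - {"dp":[0.076,0.062,-0.275],"turn":[0,0,0]}

```text
time: 2.1
tool_pos: [0.4673, 0.0782, 0.176]
tool_rot: [-1.054, 1.57, -2.513]
contact_force: [0.5, 0.1, 0.3]
opening: 0.0003
```

```bash
python3 - <<'E'
from h import *
st()
go(ch(-.055,-.11),.146,96.4)
E
```

```text
{'time': 2.1, 'qpos': [0.0041, 0.3001, 1.7376, -0.0003, 1.1042, 1.4634], 'tool_pos': [0.4673, 0.0782, 0.176], 'tool_rot': [-1.0539, 1.5704, -2.5131], 'contact_force': [0.4573, 0.1339, 0.3411], 'opening': 0.0003}
target [0.4691 0.0755 0.146 ] dp [0.03, 0.0015, 0.003] turn [-0.0, 0.0, 0.0] jawnow -83.6
```

>>> move_arm:
  deltas:
    - {"dp":[0.015,0.0015,0.003],"turn":[0,0,0]}
    - {"dp":[0.03,0.0015,0.003],"turn":[0,0,0]}
    - {"dp":[0.034,0.0015,0.003],"turn":[0,0,0]}
    - {"dp":[0.036,0.0015,0.003],"turn":[0,0,0]}
    - {"dp":[0.038,0.0015,0.003],"turn":[0,0,0]}
    - {"dp":[0.038,0.0015,0.003],"turn":[0,0,0]}

```text
time: 2.7
tool_pos: [0.4697, 0.0757, 0.1385]
tool_rot: [1.279, 1.568, -0.18]
contact_force: [-0.7, -1.6, 3.8]
opening: 0.0004
```

>>> move_arm:
  deltas:
    - {"dp":[0.001,0,0],"turn":[0,0,0]}
    - {"dp":[0.002,0,0],"turn":[0,0,0]}
    - {"dp":[0.003,0,0],"turn":[0,0,0]}
    - {"dp":[0.003,0,0],"turn":[0,0,0]}

```text
time: 3.1
tool_pos: [0.4697, 0.0758, 0.1361]
tool_rot: [1.278, 1.568, -0.181]
contact_force: [-2.4, -3.2, 13.4]
opening: 0.0004
```

>>> move_arm:
  deltas:
    - {"dp":[0.001,0,0],"turn":[0,0,0]}
    - {"dp":[0.002,0,0],"turn":[0,0,0]}
    - {"dp":[0.002,0,0],"turn":[0,0,0]}

```text
time: 3.4
tool_pos: [0.4698, 0.0758, 0.1357]
tool_rot: [1.306, 1.567, -0.152]
contact_force: [-6.0, -3.1, 28.7]
opening: 0.0006
```

>>> move_arm:
  deltas:
    - {"dp":[-0.02,0,0],"turn":[0,0,0]}
    - {"dp":[-0.065,0,0],"turn":[0,0,0]}
    - {"dp":[-0.065,0,0],"turn":[0,0,0]}
    - {"dp":[-0.065,0,0],"turn":[0,0,0]}
  hand: 0.05

```text
time: 3.8
tool_pos: [0.469, 0.0763, 0.198]
tool_rot: [1.674, 1.569, 0.216]
contact_force: [-1.1, 0.9, 0.2]
opening: 0.028
```

```bash
python3 - <<'E'
from h import *
st()
go(ch(0,.020),.195,96.4)
go(ch(0,.020),.134,96.4)
E
```

```text
{'time': 3.8, 'qpos': [-0.0005, 0.2776, 1.7022, 0.0004, 1.1603, 1.4579], 'tool_pos': [0.469, 0.0763, 0.198], 'tool_rot': [1.6742, 1.5693, 0.2157], 'contact_force': [-1.1419, 0.8942, 0.2124], 'opening': 0.028}
target [0.5093 0.2108 0.195 ] dp [0.0031, 0.0551, -0.1291] turn [0.0, -0.0, -0.1] jawnow -83.6
target [0.5093 0.2108 0.134 ] dp [0.0641, 0.055, -0.1291] turn [0.0, -0.0, -0.1] jawnow -83.6
```

>>> move_arm:
  deltas:
    - {"dp":[0.003,0.055,-0.129],"turn":[0,0,0]}
    - {"dp":[0.003,0.055,-0.129],"turn":[0,0,0]}
    - {"dp":[0.003,0.055,-0.129],"turn":[0,0,0]}
    - {"dp":[0.003,0.055,-0.129],"turn":[0,0,0]}
    - {"dp":[0.03,0.055,-0.129],"turn":[0,0,0]}
    - {"dp":[0.055,0.055,-0.129],"turn":[0,0,0]}
    - {"dp":[0.064,0.055,-0.129],"turn":[0,0,0]}
    - {"dp":[0.064,0.055,-0.129],"turn":[0,0,0]}

```text
time: 4.6
tool_pos: [0.5077, 0.2096, 0.1316]
tool_rot: [-1.412, 1.566, -2.872]
contact_force: [1.1, -0.4, 0.5]
opening: 0.0499
```

>>> move_arm:
  deltas:
    - {"dp":[0,0,0],"turn":[0,0,0]}
    - {"dp":[0,0,0],"turn":[0,0,0]}
    - {"dp":[0,0,0],"turn":[0,0,0]}
    - {"dp":[0,0,0],"turn":[0,0,0]}
    - {"dp":[0,0,0],"turn":[0,0,0]}
    - {"dp":[0,0,0],"turn":[0,0,0]}
  hand: 0
  squeeze: 15

```text
time: 5.2
tool_pos: [0.5092, 0.2105, 0.134]
tool_rot: [1.832, 1.57, 0.373]
contact_force: [-0.5, -0.3, 2.3]
opening: 0.0136
```

```bash
python3 - <<'E'
from h import *
st()
s=robot.observe();print("grip y'",(s["tool_pos"][:2]-O)@CY,(s["tool_pos"][:2]-O)@CX)
go(ch(0,.150),.134,96.4)
E
```

```text
{'time': 5.2, 'qpos': [0.2528, 0.478, 1.5848, 0.0001, 1.078, 1.7115], 'tool_pos': [0.5092, 0.2105, 0.134], 'tool_rot': [1.8321, 1.5701, 0.3733], 'contact_force': [-0.4636, -0.2634, 2.299], 'opening': 0.0136}
grip y' 0.019705970078670615 -6.662826999999476e-05
target [0.4948 0.34   0.134 ] dp [-0.0, 0.0001, -0.1303] turn [0.0, -0.0, -0.0] jawnow -83.6
```

Slide open along −z tool, slightly past to seat against the stop.

>>> move_arm:
  deltas:
    - {"dp":[0,0,-0.02],"turn":[0,0,0]}
    - {"dp":[0,0,-0.04],"turn":[0,0,0]}
    - {"dp":[0,0,-0.06],"turn":[0,0,0]}
    - {"dp":[0,0,-0.08],"turn":[0,0,0]}
    - {"dp":[0,0,-0.1],"turn":[0,0,0]}
    - {"dp":[0,0,-0.115],"turn":[0,0,0]}
    - {"dp":[0,0,-0.124],"turn":[0,0,0]}
    - {"dp":[0,0,-0.128],"turn":[0,0,0]}
    - {"dp":[0,0,-0.13],"turn":[0,0,0]}
    - {"dp":[0,0,-0.131],"turn":[0,0,0]}

```text
time: 6.2
tool_pos: [0.4953, 0.3387, 0.134]
tool_rot: [0.311, 1.568, -1.148]
contact_force: [4.0, -8.9, 5.6]
opening: 0.0139
```

>>> move_arm:
  deltas:
    - {"dp":[0,0,-0.001],"turn":[0,0,0]}
    - {"dp":[0,0,-0.002],"turn":[0,0,0]}
    - {"dp":[0,0,-0.002],"turn":[0,0,0]}

```text
time: 6.5
tool_pos: [0.4952, 0.3387, 0.1339]
tool_rot: [0.005, 1.565, -1.455]
contact_force: [2.7, -13.3, 6.4]
opening: 0.0141
```

```bash
python3 - <<'E'
from h import *
st()
s=robot.observe();print("grip y'",(s["tool_pos"][:2]-O)@CY,(s["tool_pos"][:2]-O)@CX)
E
```

```text
{'time': 6.5, 'qpos': [0.4751, 0.5616, 1.4356, -0.0058, 1.1464, 1.937], 'tool_pos': [0.4952, 0.3387, 0.1339], 'tool_rot': [0.0047, 1.5651, -1.4549], 'contact_force': [2.7346, -13.2713, 6.3739], 'opening': 0.0141}
grip y' 0.148720909019178 0.0003125327729672344
```

>>> move_arm:
  deltas:
    - {"dp":[0,0,0],"turn":[0,0,0]}
    - {"dp":[0,0,0.003],"turn":[0,0,0]}
    - {"dp":[0,0,0.003],"turn":[0,0,0]}
    - {"dp":[-0.02,0,0.003],"turn":[0,0,0]}
    - {"dp":[-0.06,0,0.003],"turn":[0,0,0]}
    - {"dp":[-0.1,0,0.003],"turn":[0,0,0]}
    - {"dp":[-0.11,0,0.15],"turn":[0,0,0]}
    - {"dp":[-0.11,0,0.3],"turn":[0,0,0]}
    - {"dp":[-0.11,0,0.4],"turn":[0,0,0]}
    - {"dp":[-0.11,0,0.4],"turn":[0,0,0]}
  hand: 0.05

```text
time: 7.5
tool_pos: [0.5163, 0.1396, 0.2399]
tool_rot: [-2.063, 1.57, 2.763]
contact_force: [0.3, -1.4, -1.1]
opening: 0.0498
```

```bash
python3 - <<'E'
from h import *
st()
p,d=look("top","top1");np.save("top1.npy",d)
p2,d2=look("side","side1");np.save("side1.npy",d2)
C=cloud("top",d)
h=cv2.cvtColor(p,cv2.COLOR_RGB2HSV)
Z=C[...,2];grip=(Z>.14)&(Z<.165)&(h[...,2]<70)&(C[...,1]>.1)&(C[...,1]<.45)&(C[...,0]>.4)
for c,s,l in blobs(grip,10):
    q=C[l][:,:2].astype(np.float32);b=cv2.minAreaRect(q);print("grip",c,b,(np.array(b[0])-O)@CY)
q=p[180:330,80:300,::-1];cv2.imwrite('pics/c1.png',cv2.resize(q,None,fx=3.5,fy=3.5,interpolation=cv2.INTER_CUBIC))
E
```

```text
{'time': 7.5, 'qpos': [0.1205, 0.3504, 1.4743, 0.0003, 1.3175, 1.5779], 'tool_pos': [0.5163, 0.1396, 0.2399], 'tool_rot': [-2.0631, 1.5701, 2.7626], 'contact_force': [0.2862, -1.3718, -1.0997], 'opening': 0.0498}
```

View pics/top1.png

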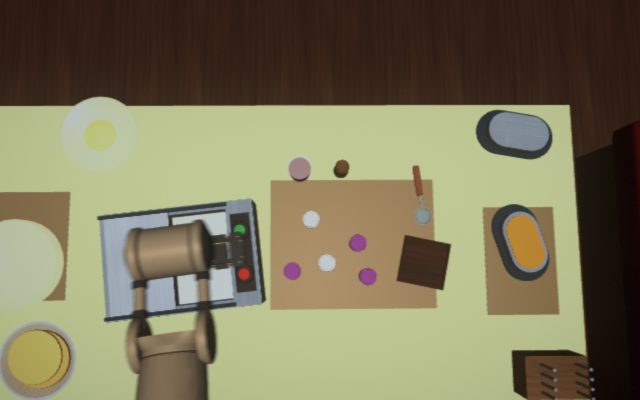

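View pics/side1.png

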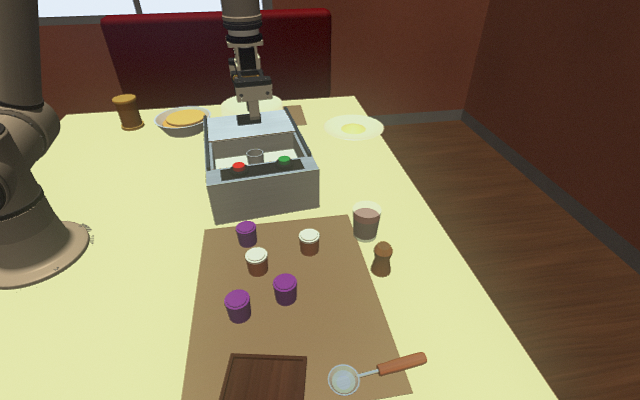

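View pics/c1.png

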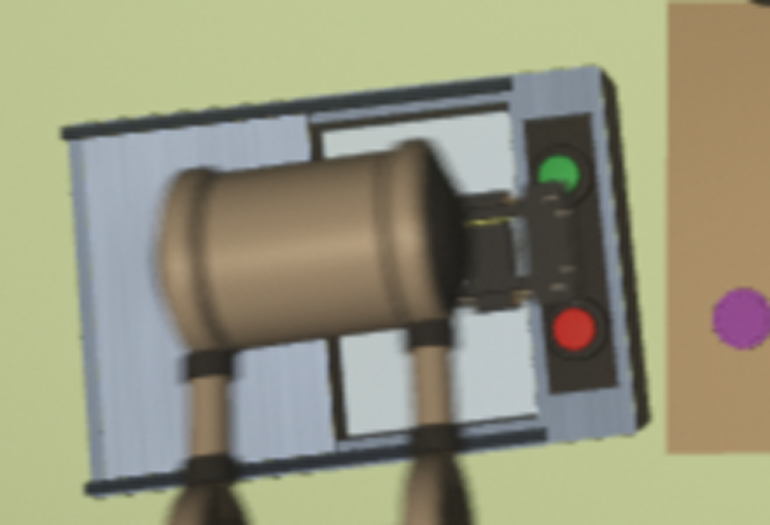

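>>> move_arm:
  deltas:
    - {"dp":[0,0,0.05],"turn":[-8.5,0,0]}
    - {"dp":[0,0,0.1],"turn":[-17,0,0]}
    - {"dp":[0,0,0.15],"turn":[-25.5,0,0]}
    - {"dp":[0,0,0.2],"turn":[-34,0,0]}
    - {"dp":[0,0,0.25],"turn":[-42.5,0,0]}
    - {"dp":[0,0,0.27],"turn":[-51,0,0]}
    - {"dp":[0,0,0.27],"turn":[-59.5,0,0]}
    - {"dp":[0,0,0.27],"turn":[-68,0,0]}
    - {"dp":[0,0,0.27],"turn":[-76.5,0,0]}
    - {"dp":[0,0,0.27],"turn":[-85,0,0]}
  hand: 0.065

```text
time: 8.6
tool_pos: [0.5472, -0.1263, 0.2396]
tool_rot: [2.211, 1.569, 2.19]
contact_force: [0.0, -0.6, 0.1]
opening: 0.065
```

```bash
python3 - <<'E'
from h import *
st()
p,d=look("top","top2");np.save("top2.npy",d)
p2,d2=look("side","side2");np.save("side2.npy",d2)
C=cloud("top",d)
h=cv2.cvtColor(p,cv2.COLOR_RGB2HSV)
Z=C[...,2];grip=(Z>.14)&(Z<.165)&(h[...,2]<70)&(C[...,1]>.1)&(C[...,1]<.45)&(C[...,0]>.4)
for c,s,l in blobs(grip,10):
    q=C[l][:,:2].astype(np.float32);b=cv2.minAreaRect(q);print("grip",c,b,(np.array(b[0])-O)@CY)
# pot: points in compartment above floor
L=np.stack([(C[...,:2]-O)@CX,(C[...,:2]-O)@CY],-1)
m=(abs(L[...,0])<.105)&(L[...,1]>-.07)&(L[...,1]<.065)&(Z>.085)&(Z<.117)
for c,s,l in blobs(m,10):
    q=C[l][:,:2].astype(np.float32);print("pot?",c,s,cv2.minEnclosingCircle(q),np.median(Z[l]),L[l].mean(0))
q=p[180:330,80:300,::-1];cv2.imwrite('pics/c2.png',cv2.resize(q,None,fx=3.5,fy=3.5,interpolation=cv2.INTER_CUBIC))
q=p2[90:230,180:340,::-1];cv2.imwrite('pics/s2.png',cv2.resize(q,None,fx=4,fy=4,interpolation=cv2.INTER_CUBIC))
E
```

```text
{'time': 8.6, 'qpos': [-0.3637, 0.4008, 1.3985, 0.0008, 1.3434, -0.3432], 'tool_pos': [0.5472, -0.1263, 0.2396], 'tool_rot': [2.2107, 1.5694, 2.19], 'contact_force': [0.0051, -0.5633, 0.1294], 'opening': 0.065}
grip [136.51485149 263.68316832] ((0.4955706000328064, 0.3374333381652832), (0.06709045171737671, 0.015572804026305676), 4.4227471351623535) 0.14739576376120003
pot? [200.61666667 258.925     ] [192 251  20  17 120] ((0.5063185691833496, 0.1890823394060135), 0.023106634616851807) 0.105590744034106 [-0.00519013  0.00050658]
```

View pics/c2.png

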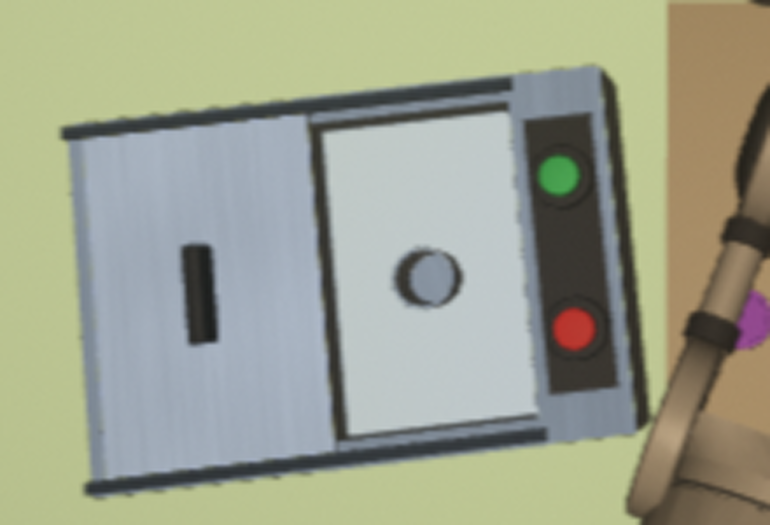

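View pics/s2.png

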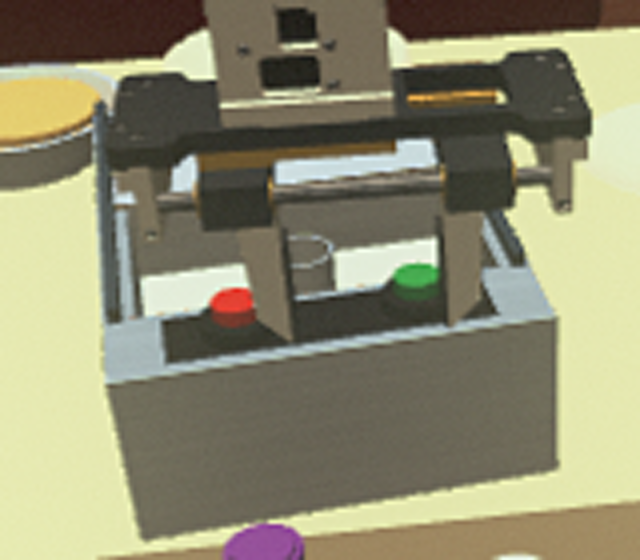

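```bash
python3 - <<'E'
from h import *
go((.5063,.1891),.20,6.4)
go((.5063,.1891),.080,6.4)
E
```

```text
target [0.5063 0.1891 0.2   ] dp [0.04, 0.3142, -0.0488] turn [-7.8, -0.0, -0.0] jawnow -1.4
target [0.5063 0.1891 0.08  ] dp [0.16, 0.3141, -0.0487] turn [-7.8, -0.0, -0.0] jawnow -1.4
```

>>> move_arm:
  deltas:
    - {"dp":[0.0,0.314,-0.049],"turn":[-7.8,0,0]}
    - {"dp":[0.0,0.314,-0.049],"turn":[-7.8,0,0]}
    - {"dp":[0.0,0.314,-0.049],"turn":[-7.8,0,0]}
    - {"dp":[0.0,0.314,-0.049],"turn":[-7.8,0,0]}
    - {"dp":[0.0,0.314,-0.049],"turn":[-7.8,0,0]}
    - {"dp":[0.0,0.314,-0.049],"turn":[-7.8,0,0]}
    - {"dp":[0.04,0.314,-0.049],"turn":[-7.8,0,0]}
    - {"dp":[0.04,0.314,-0.049],"turn":[-7.8,0,0]}
    - {"dp":[0.04,0.314,-0.049],"turn":[-7.8,0,0]}
    - {"dp":[0.04,0.314,-0.049],"turn":[-7.8,0,0]}

```text
time: 9.7
tool_pos: [0.5076, 0.1872, 0.2013]
tool_rot: [-0.056, 1.569, 0.051]
contact_force: [0.3, -0.2, 0.4]
opening: 0.0651
```

```bash
python3 - <<'E'
from h import *
go((.5063,.1891),.076,6.4)
E
```

```text
target [0.5063 0.1891 0.076 ] dp [0.1253, 0.0021, -0.0014] turn [-0.3, 0.1, 0.0] jawnow 6.1
```

>>> move_arm:
  deltas:
    - {"dp":[0.02,0.002,-0.001],"turn":[0,0,0]}
    - {"dp":[0.06,0.002,-0.001],"turn":[0,0,0]}
    - {"dp":[0.1,0.002,-0.001],"turn":[0,0,0]}
    - {"dp":[0.115,0.002,-0.001],"turn":[0,0,0]}
    - {"dp":[0.125,0.002,-0.001],"turn":[0,0,0]}
    - {"dp":[0.125,0.002,-0.001],"turn":[0,0,0]}

```text
time: 10.3
tool_pos: [0.5061, 0.1888, 0.0751]
tool_rot: [-2.015, 1.571, -1.908]
contact_force: [0.0, 0.8, -0.6]
opening: 0.0649
```

>>> move_arm:
  deltas:
    - {"dp":[0,0,0],"turn":[0,0,0]}
    - {"dp":[0,0,0],"turn":[0,0,0]}
    - {"dp":[0,0,0],"turn":[0,0,0]}
    - {"dp":[0,0,0],"turn":[0,0,0]}
    - {"dp":[0,0,0],"turn":[0,0,0]}
  hand: 0.0
  squeeze: 12

```text
time: 10.8
tool_pos: [0.5063, 0.1899, 0.0761]
tool_rot: [-0.018, 1.569, 0.091]
contact_force: [-0.2, -0.5, 5.7]
opening: 0.0444
```

```bash
python3 - <<'E'
from h import *
st()
p,d=look("top","top3")
# tray from earlier images
t=cv2.imread("pics/top0.png")[:,:,::-1].copy();D=np.load("top0.npy");C=cloud("top",D)
h=cv2.cvtColor(t,cv2.COLOR_RGB2HSV).astype(int)
m=(h[...,2]<95)&(abs(C[...,2])<.03)&(C[...,0]>.35)&(C[...,0]<.7)&(C[...,1]<-.2)&(C[...,1]>-.6)
for c,s,l in blobs(m,200):
    q=C[l][:,:2].astype(np.float32);print("tray",c,s,cv2.minAreaRect(q),np.median(C[l][:,2]))
E
```

```text
{'time': 10.8, 'qpos': [0.2172, 0.535, 1.6765, -0.0003, 0.9279, 0.1085], 'tool_pos': [0.5063, 0.1899, 0.0761], 'tool_rot': [-0.0176, 1.5686, 0.0913], 'contact_force': [-0.2441, -0.4967, 5.7483], 'opening': 0.0444}
tray [423.31082331 262.15679926] [ 397  235   53   55 2162] ((0.49469050765037537, -0.40516412258148193), (0.12957337498664856, 0.1295182853937149), 78.45195007324219) 0.004180825208428423
```

>>> move_arm:
  deltas:
    - {"dp":[-0.01,0,0],"turn":[0,0,0]}
    - {"dp":[-0.03,0,0],"turn":[0,0,0]}
    - {"dp":[-0.06,0,0],"turn":[0,0,0]}
    - {"dp":[-0.09,0,0],"turn":[0,0,0]}
    - {"dp":[-0.12,0,0],"turn":[0,0,0]}
    - {"dp":[-0.14,-0.02,0],"turn":[0,0,0]}
    - {"dp":[-0.15,-0.05,0],"turn":[0,0,0]}
    - {"dp":[-0.15,-0.09,0],"turn":[0,0,0]}
    - {"dp":[-0.15,-0.13,0],"turn":[0,0,0]}
    - {"dp":[-0.15,-0.17,0],"turn":[0,0,0]}

```text
time: 11.85
tool_pos: [0.5237, 0.0195, 0.2257]
tool_rot: [-0.176, 1.571, -0.066]
contact_force: [0.5, -0.2, -0.7]
opening: 0.0444
```

```bash
python3 - <<'E'
from h import *
st()
go((.495,-.405),.15,6.4)
look("side","side4")
E
```

```text
{'time': 11.85, 'qpos': [-0.1091, 0.341, 1.5287, 0.0, 1.2717, -0.2185], 'tool_pos': [0.5237, 0.0195, 0.2257], 'tool_rot': [-0.1758, 1.5705, -0.0664], 'contact_force': [0.4563, -0.2136, -0.7065], 'opening': 0.0444}
target [ 0.495 -0.405  0.15 ] dp [0.0757, -0.4188, -0.0749] turn [-0.1, 0.0, 0.0] jawnow 6.3
```

View pics/side4.png

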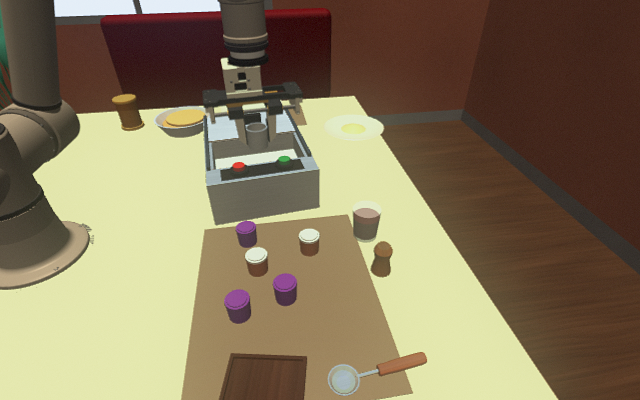

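The steel pot is held upright between the fingers at about (257,137). Carrying on to the tray.

>>> move_arm:
  deltas:
    - {"dp":[0,-0.05,-0.01],"turn":[0,0,0]}
    - {"dp":[0,-0.1,-0.02],"turn":[0,0,0]}
    - {"dp":[0,-0.15,-0.03],"turn":[0,0,0]}
    - {"dp":[0,-0.2,-0.04],"turn":[0,0,0]}
    - {"dp":[0,-0.25,-0.045],"turn":[0,0,0]}
    - {"dp":[0,-0.3,-0.05],"turn":[0,0,0]}
    - {"dp":[0,-0.35,-0.065],"turn":[0,0,0]}
    - {"dp":[0.02,-0.39,-0.075],"turn":[0,0,0]}
    - {"dp":[0.04,-0.419,-0.075],"turn":[0,0,0]}
    - {"dp":[0.076,-0.419,-0.075],"turn":[0,0,0]}

```text
time: 12.9
tool_pos: [0.495, -0.4089, 0.1501]
tool_rot: [-1.052, 1.565, -0.947]
contact_force: [-0.3, -0.4, -1.2]
opening: 0.0444
```

```bash
python3 - <<'E'
from h import *
st()
go((.495,-.405),.017,6.4)
E
```

```text
{'time': 12.9, 'qpos': [-0.8093, 0.6151, 1.2889, -0.0009, 1.2315, -0.9137], 'tool_pos': [0.495, -0.4089, 0.1501], 'tool_rot': [-1.0519, 1.5647, -0.9473], 'contact_force': [-0.2602, -0.4079, -1.1932], 'opening': 0.0444}
target [ 0.495 -0.405  0.017] dp [0.1331, 0.0046, 0.0] turn [-0.4, 0.2, 0.3] jawnow 6.0
```

>>> move_arm:
  deltas:
    - {"dp":[0.03,0.002,0],"turn":[0,0,0]}
    - {"dp":[0.065,0.002,0],"turn":[0,0,0]}
    - {"dp":[0.1,0.002,0],"turn":[0,0,0]}
    - {"dp":[0.118,0.002,0],"turn":[0,0,0]}
    - {"dp":[0.127,0.002,0],"turn":[0,0,0]}
    - {"dp":[0.131,0.002,0],"turn":[0,0,0]}
    - {"dp":[0.133,0.002,0],"turn":[0,0,0]}
    - {"dp":[0.134,0.002,0],"turn":[0,0,0]}

```text
time: 13.7
tool_pos: [0.4952, -0.4025, 0.0162]
tool_rot: [-0.944, 1.569, -0.835]
contact_force: [0.8, -0.0, -0.4]
opening: 0.0443
```

```bash
python3 - <<'E'
from h import *
st()
E
```

```text
{'time': 13.7, 'qpos': [-0.8024, 0.7594, 1.4218, -0.0001, 0.9583, -0.9111], 'tool_pos': [0.4952, -0.4025, 0.0162], 'tool_rot': [-0.9442, 1.5687, -0.8354], 'contact_force': [0.796, -0.0072, -0.4106], 'opening': 0.0443}
```

Down 1 mm at a time until contact.

>>> move_arm:
  deltas:
    - {"dp":[0.001,0,0],"turn":[0,0,0]}
    - {"dp":[0.002,0,0],"turn":[0,0,0]}
    - {"dp":[0.002,0,0],"turn":[0,0,0]}

```text
time: 14.0
tool_pos: [0.4952, -0.4022, 0.0152]
tool_rot: [-0.871, 1.569, -0.763]
contact_force: [-2.6, 3.2, 8.7]
opening: 0.0448
```

Contact; release gently and rise.

>>> move_arm:
  deltas:
    - {"dp":[0,0,0],"turn":[0,0,0]}
    - {"dp":[0,0,0],"turn":[0,0,0]}
    - {"dp":[0,0,0],"turn":[0,0,0]}
    - {"dp":[-0.02,0,0],"turn":[0,0,0]}
    - {"dp":[-0.05,0,0],"turn":[0,0,0]}
    - {"dp":[-0.09,0,0],"turn":[0,0,0]}
    - {"dp":[-0.13,0,0],"turn":[0,0,0]}
    - {"dp":[-0.17,0,0],"turn":[0,0,0]}
    - {"dp":[-0.2,0,0],"turn":[0,0,0]}
    - {"dp":[-0.2,0,0],"turn":[0,0,0]}
  hand: 0.07

```text
time: 15.0
tool_pos: [0.4962, -0.4035, 0.2186]
tool_rot: [-0.918, 1.561, -0.809]
contact_force: [0.0, 0.2, 1.1]
opening: 0.0703
```

```bash
cat > pots.py <<'E'
from h import *
import sys
tag=sys.argv[1]
out={}
for n in("top","side"):
    p,d=look(n,n+tag);C=cloud(n,d);np.save(n+tag+".npy",d)
    m=masks(p)["white"]&(C[...,2]>.035)&(C[...,2]<.055)&(C[...,0]>.35)&(C[...,0]<.8)&(C[...,1]>-.6)&(C[...,1]<.04)
    for c,s,l in blobs(m,60): 
        print(n,c.round(1),s[2:],"plane.048",plane(n,*c,.048)[:2].round(4),"medz",np.median(C[l][:,2]).round(3),"circ",cv2.minEnclosingCircle(C[l][:,:2].astype(np.float32)))
E
python3 pots.py 5; python3 - <<'E'
from h import *
st()
E
```

```text
top [311.1 219. ] [ 17  17 221] plane.048 [ 0.6125 -0.0936] medz 0.047 circ ((0.6124951243400574, -0.09370676428079605), 0.022870656102895737)
top [327.  262.2] [ 17  17 227] plane.048 [ 0.4957 -0.1355] medz 0.047 circ ((0.4956166446208954, -0.13570402562618256), 0.022876188158988953)
side [258.9 379.1] [ 30  30 133] plane.048 [ 0.4969 -0.4053] medz 0.049 circ ((0.4969092607498169, -0.4040508568286896), 0.022810036316514015)
{'time': 15.1, 'qpos': [-0.8025, 0.5613, 1.207, -0.0001, 1.3724, -0.9112], 'tool_pos': [0.4947, -0.402, 0.2133], 'tool_rot': [-1.0037, 1.5699, -0.895], 'contact_force': [0.6424, 0.3147, -1.1573], 'opening': 0.0699}
```

View pics/top5.png

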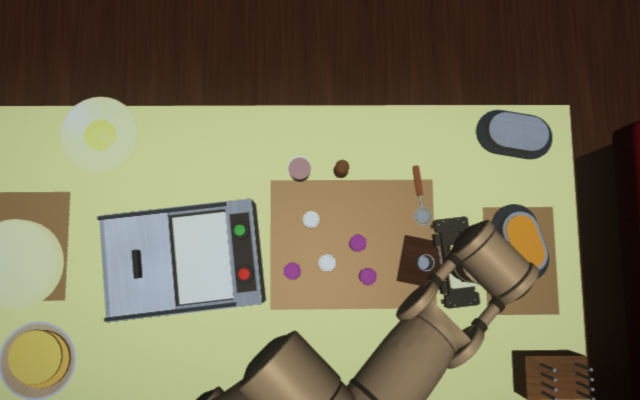

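View pics/side5.png

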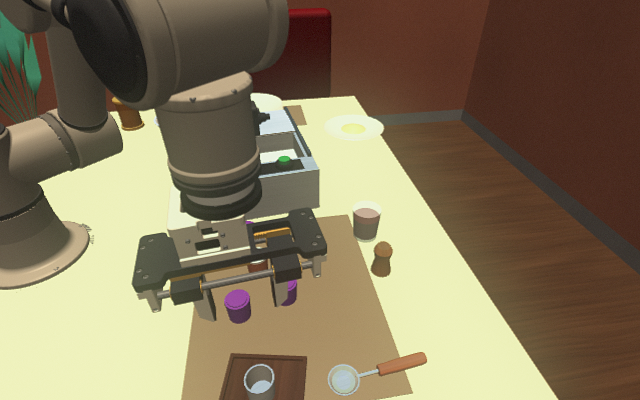

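```bash
python3 - <<'E'
from h import *
go((.4965,-.1365),.11,6.4)
E
```

```text
target [ 0.4965 -0.1365  0.11  ] dp [0.1031, 0.2638, 0.0306] turn [-0.2, 0.0, 0.0] jawnow 6.2
```

>>> move_arm:
  deltas:
    - {"dp":[0.0,0.05,0.006],"turn":[0,0,0]}
    - {"dp":[0.0,0.1,0.012],"turn":[0,0,0]}
    - {"dp":[0.0,0.15,0.018],"turn":[0,0,0]}
    - {"dp":[0.0,0.2,0.024],"turn":[0,0,0]}
    - {"dp":[0.02,0.24,0.031],"turn":[0,0,0]}
    - {"dp":[0.06,0.264,0.031],"turn":[0,0,0]}
    - {"dp":[0.103,0.264,0.031],"turn":[0,0,0]}
    - {"dp":[0.103,0.264,0.031],"turn":[0,0,0]}
    - {"dp":[0.103,0.264,0.031],"turn":[0,0,0]}

```text
time: 16.0
tool_pos: [0.4963, -0.1362, 0.1095]
tool_rot: [2.685, 1.568, 2.794]
contact_force: [0.1, -0.0, 1.0]
opening: 0.0702
```

```bash
python3 - <<'E'
from h import *
go((.4965,-.1365),.014,6.4)
E
python3 pots.py 6
```

```text
target [ 0.4965 -0.1365  0.014 ] dp [0.0955, -0.0005, 0.0004] turn [-0.2, -0.1, -0.1] jawnow 6.2
top [310.7 218.1] [ 17  16 193] plane.048 [ 0.6149 -0.0924] medz 0.048 circ ((0.6133950352668762, -0.0935744121670723), 0.022908922284841537)
side [308.6 235.2] [ 20  14 223] plane.048 [ 0.6147 -0.0988] medz 0.047 circ ((0.615148663520813, -0.09495420753955841), 0.023719005286693573)
side [255.5 254.6] [ 22  16 273] plane.048 [ 0.4979 -0.1402] medz 0.047 circ ((0.4972381293773651, -0.13723179697990417), 0.02322510816156864)
side [259.2 378.8] [ 30  30 125] plane.048 [ 0.4973 -0.4049] medz 0.049 circ ((0.4965458810329437, -0.404048353433609), 0.02253379113972187)
```

View pics/side6.png

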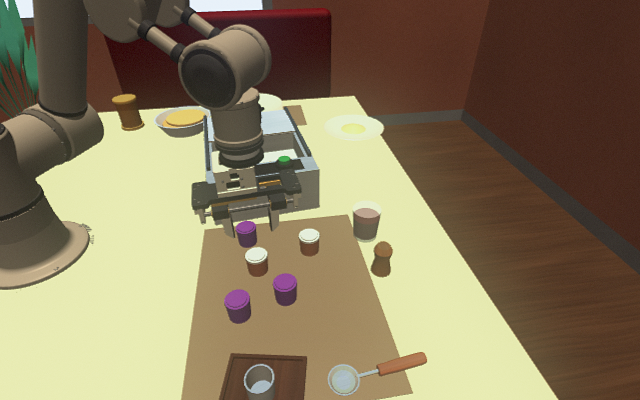

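>>> move_arm:
  deltas:
    - {"dp":[0.03,0,0],"turn":[0,0,0]}
    - {"dp":[0.06,0,0],"turn":[0,0,0]}
    - {"dp":[0.08,0,0],"turn":[0,0,0]}
    - {"dp":[0.09,0,0],"turn":[0,0,0]}
    - {"dp":[0.095,0,0],"turn":[0,0,0]}
    - {"dp":[0.095,0,0],"turn":[0,0,0]}

```text
time: 16.7
tool_pos: [0.4975, -0.1367, 0.0158]
tool_rot: [-0.588, 1.569, -0.479]
contact_force: [-0.1, 0.3, 1.0]
opening: 0.0701
```

>>> move_arm:
  deltas:
    - {"dp":[0,0,0],"turn":[0,0,0]}
    - {"dp":[0,0,0],"turn":[0,0,0]}
    - {"dp":[0,0,0],"turn":[0,0,0]}
    - {"dp":[0,0,0],"turn":[0,0,0]}
    - {"dp":[0,0,0],"turn":[0,0,0]}
  hand: 0.0
  squeeze: 15

```text
time: 17.2
tool_pos: [0.4972, -0.1362, 0.0156]
tool_rot: [-0.606, 1.57, -0.497]
contact_force: [-0.7, 1.5, 4.4]
opening: 0.0458
```

>>> move_arm:
  deltas:
    - {"dp":[-0.01,0,0],"turn":[0,0,0]}
    - {"dp":[-0.03,0,0],"turn":[0,0,0]}
    - {"dp":[-0.06,0,0],"turn":[0,0,0]}
    - {"dp":[-0.1,0,0],"turn":[0,0,0]}
    - {"dp":[-0.14,0,0],"turn":[0,0,0]}
    - {"dp":[-0.18,0,0],"turn":[0,0,0]}
    - {"dp":[-0.21,0,0],"turn":[0,0,0]}
    - {"dp":[-0.21,0,0],"turn":[0,0,0]}

```text
time: 18.0
tool_pos: [0.4986, -0.1368, 0.23]
tool_rot: [-0.533, 1.562, -0.424]
contact_force: [0.1, 0.7, -1.8]
opening: 0.0454
```

```bash
python3 - <<'E'
from h import *
st()
go(ch(-.045,0),.22,6.4)
E
```

```text
{'time': 18.0, 'qpos': [-0.4161, 0.3197, 1.5476, -0.0001, 1.2654, -0.5249], 'tool_pos': [0.4986, -0.1368, 0.23], 'tool_rot': [-0.5328, 1.5619, -0.4239], 'contact_force': [0.1342, 0.6902, -1.8489], 'opening': 0.0454}
target [0.4668 0.1859 0.22  ] dp [0.0085, 0.3243, 0.0034] turn [-0.2, 0.4, 0.3] jawnow 6.2
```

>>> move_arm:
  deltas:
    - {"dp":[0.0,0.04,0],"turn":[0,0,0]}
    - {"dp":[0.0,0.08,0],"turn":[0,0,0]}
    - {"dp":[0.0,0.12,0],"turn":[0,0,0]}
    - {"dp":[0.0,0.16,0],"turn":[0,0,0]}
    - {"dp":[0.0,0.2,0.003],"turn":[0,0,0]}
    - {"dp":[0.0,0.24,0.003],"turn":[0,0,0]}
    - {"dp":[0.0,0.28,0.003],"turn":[0,0,0]}
    - {"dp":[0.01,0.31,0.003],"turn":[0,0,0]}
    - {"dp":[0.01,0.324,0.003],"turn":[0,0,0]}
    - {"dp":[0.01,0.324,0.003],"turn":[0,0,0]}

```text
time: 19.0
tool_pos: [0.4638, 0.1874, 0.2143]
tool_rot: [-2.99, 1.569, -2.878]
contact_force: [1.1, -0.7, -1.0]
opening: 0.0459
```

```bash
python3 - <<'E'
from h import *
st()
go(ch(-.045,0),.083,6.4)
E
```

```text
{'time': 19.0, 'qpos': [0.2307, 0.3087, 1.609, -0.0001, 1.2259, 0.1193], 'tool_pos': [0.4638, 0.1874, 0.2143], 'tool_rot': [-2.9899, 1.5688, -2.8784], 'contact_force': [1.0787, -0.6531, -0.9868], 'opening': 0.0459}
target [0.4668 0.1859 0.083 ] dp [0.1313, -0.0018, 0.0031] turn [-0.0, -0.1, 0.0] jawnow 6.4
```

>>> move_arm:
  deltas:
    - {"dp":[0.02,-0.002,0.003],"turn":[0,0,0]}
    - {"dp":[0.05,-0.002,0.003],"turn":[0,0,0]}
    - {"dp":[0.08,-0.002,0.003],"turn":[0,0,0]}
    - {"dp":[0.105,-0.002,0.003],"turn":[0,0,0]}
    - {"dp":[0.12,-0.002,0.003],"turn":[0,0,0]}
    - {"dp":[0.128,-0.002,0.003],"turn":[0,0,0]}
    - {"dp":[0.131,-0.002,0.003],"turn":[0,0,0]}
    - {"dp":[0.131,-0.002,0.003],"turn":[0,0,0]}

```text
time: 19.8
tool_pos: [0.4683, 0.1841, 0.0843]
tool_rot: [-0.484, 1.57, -0.376]
contact_force: [0.7, -0.0, -0.6]
opening: 0.0457
```

>>> move_arm:
  deltas:
    - {"dp":[0.001,0,0],"turn":[0,0,0]}
    - {"dp":[0.002,0,0],"turn":[0,0,0]}
    - {"dp":[0.002,0,0],"turn":[0,0,0]}

```text
time: 20.1
tool_pos: [0.4681, 0.1847, 0.0824]
tool_rot: [0.002, 1.57, 0.111]
contact_force: [-0.9, 0.5, -1.3]
opening: 0.0455
```

>>> move_arm:
  deltas:
    - {"dp":[0.001,0,0],"turn":[0,0,0]}
    - {"dp":[0.002,0,0],"turn":[0,0,0]}
    - {"dp":[0.002,0,0],"turn":[0,0,0]}

```text
time: 20.4
tool_pos: [0.468, 0.1847, 0.0806]
tool_rot: [-0.032, 1.57, 0.076]
contact_force: [-0.2, -0.3, 4.4]
opening: 0.0459
```

>>> move_arm:
  deltas:
    - {"dp":[0,0,0],"turn":[0,0,0]}
    - {"dp":[0,0,0],"turn":[0,0,0]}
    - {"dp":[0,0,0],"turn":[0,0,0]}
    - {"dp":[-0.02,0,0],"turn":[0,0,0]}
    - {"dp":[-0.05,0,0],"turn":[0,0,0]}
    - {"dp":[-0.09,0,0],"turn":[0,0,0]}
    - {"dp":[-0.13,0,0],"turn":[0,0,0]}
    - {"dp":[-0.15,-0.04,0],"turn":[0,0,0]}
    - {"dp":[-0.15,-0.09,0],"turn":[0,0,0]}
    - {"dp":[-0.15,-0.14,0],"turn":[0,0,0]}
  hand: 0.065

```text
time: 21.4
tool_pos: [0.4833, 0.0443, 0.231]
tool_rot: [-0.235, 1.568, -0.124]
contact_force: [1.2, 0.5, -1.3]
opening: 0.0651
```

```bash
python3 - <<'E'
from h import *
st()
go((.613,-.094),.22,6.4)
E
python3 pots.py 7
```

```text
{'time': 21.4, 'qpos': [-0.0665, 0.2645, 1.623, -0.0001, 1.2517, -0.1772], 'tool_pos': [0.4833, 0.0443, 0.231], 'tool_rot': [-0.2345, 1.5685, -0.1238], 'contact_force': [1.221, 0.4943, -1.3171], 'opening': 0.0651}
target [ 0.613 -0.094  0.22 ] dp [0.0113, -0.1518, 0.1136] turn [-0.1, 0.1, 0.0] jawnow 6.3
top [311.  218.9] [ 17  17 219] plane.048 [ 0.6127 -0.0933] medz 0.047 circ ((0.6126227378845215, -0.09371289610862732), 0.022870894521474838)
side [308.6 235.1] [ 20  14 217] plane.048 [ 0.6148 -0.0985] medz 0.047 circ ((0.6149698495864868, -0.09530461579561234), 0.023678770288825035)
side [259.3 379.2] [ 30  30 110] plane.048 [ 0.4975 -0.4055] medz 0.049 circ ((0.4970354735851288, -0.40402036905288696), 0.023065127432346344)
```

View pics/side7.png

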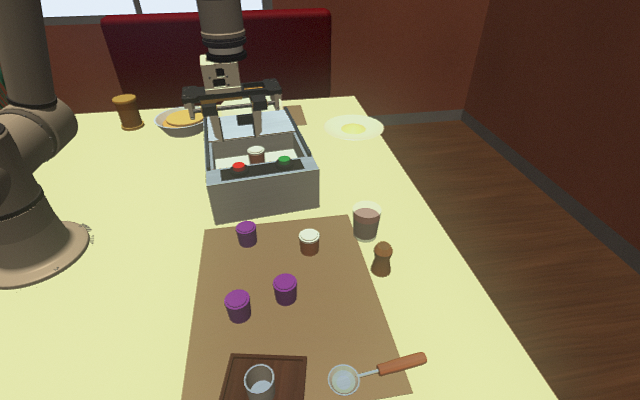

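```bash
python3 - <<'E'
from h import *
for n in("top","side"):
    p=cv2.imread(f"pics/{n}7.png")[:,:,::-1].copy();C=cloud(n,np.load(n+"7.npy"))
    L=np.stack([(C[...,:2]-O)@CX,(C[...,:2]-O)@CY],-1);Z=C[...,2]
    m=(abs(L[...,0])<.105)&(L[...,1]>-.07)&(L[...,1]<.065)&(Z>.09)&(Z<.117)
    for c,s,l in blobs(m,30): print(n,c,s,cv2.minEnclosingCircle(C[l][:,:2].astype(np.float32)),np.median(Z[l]),L[l].mean(0))
p=cv2.imread("pics/top7.png");cv2.imwrite("pics/c7.png",cv2.resize(p[180:330,80:340],None,fx=3,fy=3))
E
```

```text
side [256.14563107 152.36407767] [248 146  17  15 206] ((0.5138513445854187, 0.20167259871959686), 0.024811578914523125) 0.10915960787327122 [0.00215003 0.00104875]
```

View pics/c7.png

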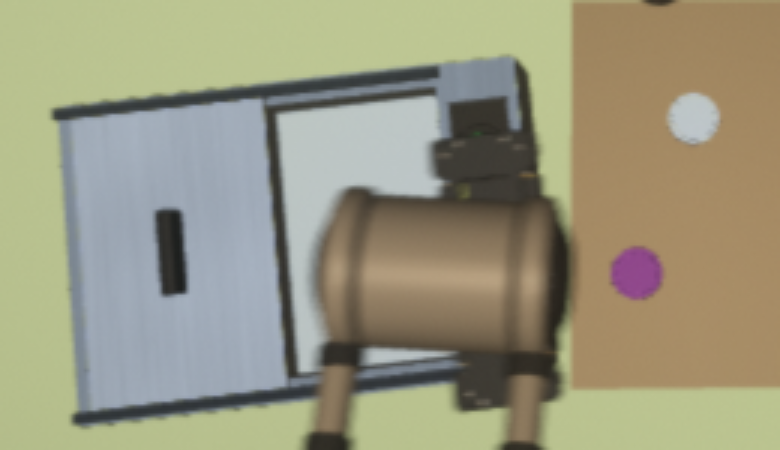

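>>> move_arm:
  deltas:
    - {"dp":[0,-0.02,0.02],"turn":[8.5,0,0]}
    - {"dp":[0,-0.05,0.04],"turn":[17,0,0]}
    - {"dp":[0,-0.08,0.06],"turn":[25.5,0,0]}
    - {"dp":[0,-0.11,0.08],"turn":[34,0,0]}
    - {"dp":[0,-0.14,0.1],"turn":[42.5,0,0]}
    - {"dp":[0,-0.152,0.114],"turn":[51,0,0]}
    - {"dp":[0,-0.152,0.114],"turn":[59.5,0,0]}
    - {"dp":[0,-0.152,0.114],"turn":[68,0,0]}
    - {"dp":[0,-0.152,0.114],"turn":[76.5,0,0]}
    - {"dp":[0,-0.152,0.114],"turn":[85,0,0]}
  hand: 0.07

```text
time: 22.5
tool_pos: [0.6129, -0.0923, 0.2295]
tool_rot: [-2.326, 1.57, 2.576]
contact_force: [-0.4, -0.6, 0.3]
opening: 0.0702
```

```bash
cat > comp.py <<'E'
from h import *
import sys
tag=sys.argv[1]
for n in("top","side"):
    p,d=look(n,n+tag);C=cloud(n,d)
    L=np.stack([(C[...,:2]-O)@CX,(C[...,:2]-O)@CY],-1);Z=C[...,2]
    m=(abs(L[...,0])<.108)&(L[...,1]>-.07)&(L[...,1]<.065)&(Z>.095)&(Z<.117)
    for c,s,l in blobs(m,30):
        k=cv2.minEnclosingCircle(C[l][:,:2].astype(np.float32));q=np.array(k[0])-O;print(n,c,s,k,np.median(Z[l]),"chiller",q@CX,q@CY)
E
python3 comp.py 8; python3 - <<'E'
from h import *
st()
go((.6135,-.0945),.015,96.4)
E
```

```text
top [194.75478927 255.55172414] [186 247  19  18 261] ((0.5145320892333984, 0.204673171043396), 0.0232816431671381) 0.11142993261017856 chiller 0.004548473677486093 0.013349351778837408
side [257.36813187 151.1978022 ] [249 145  17  13 182] ((0.5174030065536499, 0.20347963273525238), 0.023765040561556816) 0.10953266692727631 chiller 0.007268456768158393 0.011843233609773992
{'time': 22.6, 'qpos': [-0.2733, 0.5179, 1.2364, 0.0002, 1.388, 1.1023], 'tool_pos': [0.6129, -0.0924, 0.2296], 'tool_rot': [-2.2996, 1.5701, 2.608], 'contact_force': [-0.4162, -0.1869, -0.2026], 'opening': 0.0698}
target [ 0.6135 -0.0945  0.015 ] dp [0.2146, 0.0003, 0.0023] turn [4.8, -0.0, 0.0] jawnow -78.8
```

View pics/top8.png

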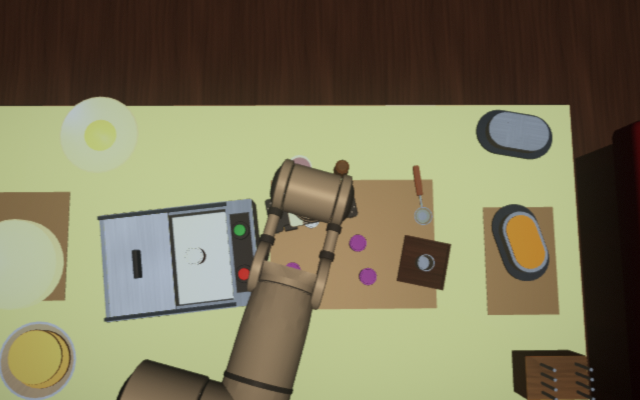

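>>> move_arm:
  deltas:
    - {"dp":[0.04,0,0.002],"turn":[4.8,0,0]}
    - {"dp":[0.08,0,0.002],"turn":[4.8,0,0]}
    - {"dp":[0.12,0,0.002],"turn":[4.8,0,0]}
    - {"dp":[0.13,0,0.002],"turn":[4.8,0,0]}
    - {"dp":[0.13,0,0.002],"turn":[4.8,0,0]}

```text
time: 23.1
tool_pos: [0.6126, -0.0947, 0.0988]
tool_rot: [-1.964, 1.567, 2.863]
contact_force: [0.5, -0.2, 0.5]
opening: 0.0699
```

```bash
python3 pots.py 9; python3 - <<'E'
from h import *
st()
go((.6135,-.0945),.015,96.4)
E
```

```text
side [308.6 235.2] [ 20  14 221] plane.048 [ 0.6147 -0.0987] medz 0.047 circ ((0.6148091554641724, -0.09532758593559265), 0.02372000180184841)
side [259. 379.] [ 30  30 126] plane.048 [ 0.4971 -0.4052] medz 0.049 circ ((0.4966560900211334, -0.4034844934940338), 0.022680465131998062)
{'time': 23.2, 'qpos': [-0.277, 0.6294, 1.4073, 0.0, 1.1019, 1.1799], 'tool_pos': [0.6145, -0.0953, 0.1019], 'tool_rot': [1.1814, 1.5678, -0.2756], 'contact_force': [0.9037, -0.4119, -0.4812], 'opening': 0.0701}
target [ 0.6135 -0.0945  0.015 ] dp [0.0869, -0.0012, -0.001] turn [0.1, 0.1, -0.2] jawnow -83.5
```

>>> move_arm:
  deltas:
    - {"dp":[0.03,0,0],"turn":[0,0,0]}
    - {"dp":[0.06,0,0],"turn":[0,0,0]}
    - {"dp":[0.08,0,0],"turn":[0,0,0]}
    - {"dp":[0.087,0,0],"turn":[0,0,0]}
    - {"dp":[0.087,0,0],"turn":[0,0,0]}

```text
time: 23.7
tool_pos: [0.614, -0.0954, 0.0141]
tool_rot: [1.124, 1.569, -0.334]
contact_force: [-0.7, 0.3, -0.3]
opening: 0.07
```

>>> move_arm:
  deltas:
    - {"dp":[0,0,0],"turn":[0,0,0]}
    - {"dp":[0,0,0],"turn":[0,0,0]}
    - {"dp":[0,0,0],"turn":[0,0,0]}
    - {"dp":[0,0,0],"turn":[0,0,0]}
    - {"dp":[0,0,0],"turn":[0,0,0]}
  hand: 0.0
  squeeze: 15

```text
time: 24.2
tool_pos: [0.6138, -0.0954, 0.014]
tool_rot: [1.141, 1.569, -0.318]
contact_force: [-0.4, 0.9, 5.2]
opening: 0.0457
```

>>> move_arm:
  deltas:
    - {"dp":[-0.01,0,0],"turn":[0,0,0]}
    - {"dp":[-0.03,0,0],"turn":[0,0,0]}
    - {"dp":[-0.06,0,0],"turn":[0,0,0]}
    - {"dp":[-0.1,0,0],"turn":[0,0,0]}
    - {"dp":[-0.14,0,0],"turn":[0,0,0]}
    - {"dp":[-0.18,0,0],"turn":[0,0,0]}
    - {"dp":[-0.21,0,0],"turn":[0,0,0]}
    - {"dp":[-0.21,0,0],"turn":[0,0,0]}
    - {"dp":[-0.21,0,0],"turn":[0,0,0]}

```text
time: 25.1
tool_pos: [0.6131, -0.0952, 0.2236]
tool_rot: [1.035, 1.57, -0.424]
contact_force: [-0.5, 0.5, -0.4]
opening: 0.0456
```

```bash
python3 - <<'E'
from h import *
st()
go(ch(.062,0),.22,96.4)
E
```

```text
{'time': 25.1, 'qpos': [-0.2775, 0.5219, 1.2461, -0.0001, 1.3726, 1.1811], 'tool_pos': [0.6131, -0.0952, 0.2236], 'tool_rot': [1.0346, 1.5699, -0.4239], 'contact_force': [-0.466, 0.5177, -0.4263], 'opening': 0.0456}
target [0.5731 0.1978 0.22  ] dp [0.0035, -0.007, -0.2957] turn [0.0, 0.0, -0.0] jawnow -83.6
```

>>> move_arm:
  deltas:
    - {"dp":[0,0,-0.03],"turn":[0,0,0]}
    - {"dp":[0,0,-0.07],"turn":[0,0,0]}
    - {"dp":[0,-0.002,-0.11],"turn":[0,0,0]}
    - {"dp":[0,-0.004,-0.15],"turn":[0,0,0]}
    - {"dp":[0,-0.006,-0.19],"turn":[0,0,0]}
    - {"dp":[0,-0.007,-0.23],"turn":[0,0,0]}
    - {"dp":[0,-0.007,-0.26],"turn":[0,0,0]}
    - {"dp":[0,-0.007,-0.285],"turn":[0,0,0]}
    - {"dp":[0,-0.007,-0.296],"turn":[0,0,0]}
    - {"dp":[0,-0.007,-0.296],"turn":[0,0,0]}

```text
time: 26.1
tool_pos: [0.5723, 0.199, 0.2216]
tool_rot: [-1.438, 1.568, -2.894]
contact_force: [-0.5, 0.1, 0.4]
opening: 0.0455
```

```bash
python3 - <<'E'
from h import *
st()
go(ch(.062,0),.081,96.4)
E
python3 comp.py 10
```

```text
{'time': 26.1, 'qpos': [0.2083, 0.4975, 1.2927, -0.0001, 1.354, 1.6648], 'tool_pos': [0.5723, 0.199, 0.2216], 'tool_rot': [-1.4376, 1.5681, -2.8941], 'contact_force': [-0.5038, 0.0649, 0.4127], 'opening': 0.0455}
target [0.5731 0.1978 0.081 ] dp [0.1406, 0.001, 0.0012] turn [0.1, 0.0, 0.2] jawnow -83.5
top [194.765625 255.515625] [186 247  19  18 256] ((0.5150428414344788, 0.20497240126132965), 0.02321436256170273) 0.1118034862657081 chiller 0.0050893977024373096 0.013589784167386853
side [257.35164835 151.2032967 ] [249 145  17  13 182] ((0.5175382494926453, 0.20186804234981537), 0.023196818307042122) 0.1101170119931508 chiller 0.007223214602806333 0.01022661139990077
```

View pics/side10.png

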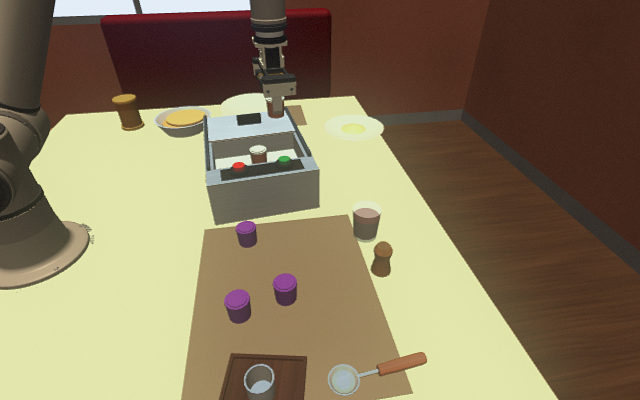

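>>> move_arm:
  deltas:
    - {"dp":[0.02,0.001,0.001],"turn":[0,0,0]}
    - {"dp":[0.05,0.001,0.001],"turn":[0,0,0]}
    - {"dp":[0.08,0.001,0.001],"turn":[0,0,0]}
    - {"dp":[0.11,0.001,0.001],"turn":[0,0,0]}
    - {"dp":[0.128,0.001,0.001],"turn":[0,0,0]}
    - {"dp":[0.137,0.001,0.001],"turn":[0,0,0]}
    - {"dp":[0.14,0.001,0.001],"turn":[0,0,0]}
    - {"dp":[0.14,0.001,0.001],"turn":[0,0,0]}

```text
time: 27.0
tool_pos: [0.5748, 0.1966, 0.0835]
tool_rot: [1.312, 1.57, -0.147]
contact_force: [-0.7, -0.1, 0.4]
opening: 0.0457
```

>>> move_arm:
  deltas:
    - {"dp":[0.001,0,0],"turn":[0,0,0]}
    - {"dp":[0.002,0,0],"turn":[0,0,0]}
    - {"dp":[0.002,0,0],"turn":[0,0,0]}

```text
time: 27.3
tool_pos: [0.5745, 0.1973, 0.0816]
tool_rot: [1.56, 1.57, 0.101]
contact_force: [0.2, 0.3, -1.9]
opening: 0.0456
```

>>> move_arm:
  deltas:
    - {"dp":[0.001,0,0],"turn":[0,0,0]}
    - {"dp":[0.002,0,0],"turn":[0,0,0]}
    - {"dp":[0.003,0,0],"turn":[0,0,0]}
    - {"dp":[0.003,0,0],"turn":[0,0,0]}

```text
time: 27.7
tool_pos: [0.5743, 0.1973, 0.079]
tool_rot: [1.442, 1.57, -0.016]
contact_force: [-3.2, -1.2, 6.3]
opening: 0.046
```

>>> move_arm:
  deltas:
    - {"dp":[0,0,0],"turn":[0,0,0]}
    - {"dp":[0,0,0],"turn":[0,0,0]}
    - {"dp":[0,0,0],"turn":[0,0,0]}
    - {"dp":[-0.02,0,0],"turn":[0,0,0]}
    - {"dp":[-0.05,0,0],"turn":[0,0,0]}
    - {"dp":[-0.09,0,0],"turn":[0,0,0]}
    - {"dp":[-0.13,0,0],"turn":[0,0,0]}
    - {"dp":[-0.15,0,0.06],"turn":[0,0,0]}
    - {"dp":[-0.15,0,0.12],"turn":[0,0,0]}
    - {"dp":[-0.15,0,0.2],"turn":[0,0,0]}
  hand: 0.06

```text
time: 28.7
tool_pos: [0.5911, 0.0496, 0.2285]
tool_rot: [1.355, 1.569, -0.102]
contact_force: [1.6, -0.7, -1.2]
opening: 0.0599
```

>>> move_arm:
  deltas:
    - {"dp":[0,0,0.05],"turn":[0,0,0]}
    - {"dp":[0,0,0.09],"turn":[0,0,0]}
    - {"dp":[0,0,0.09],"turn":[0,0,0]}

```text
time: 29.0
tool_pos: [0.6011, -0.0439, 0.2269]
tool_rot: [-0.205, 1.569, -1.669]
contact_force: [-0.8, 0.2, 0.1]
opening: 0.06
```

```bash
python3 comp.py 11;python3 pots.py 12; python3 - <<'E'
from h import *
st()
p=cv2.imread("pics/top11.png");cv2.imwrite("pics/c11.png",cv2.resize(p[150:330,80:350],None,fx=2.9,fy=2.9))
E
```

```text
top [198.2992126  232.65354331] [189 224  19  18 254] ((0.5734947919845581, 0.19743390381336212), 0.024028217419981956) 0.11168827033045553 chiller 0.06233676271050269 -0.0004173092682715875
top [194.85258964 255.5059761 ] [186 247  19  18 251] ((0.5145215392112732, 0.20483551919460297), 0.022974340245127678) 0.11209075836944336 chiller 0.004556086179012303 0.013511864162942982
side [257.3258427  151.08988764] [249 145  17  13 178] ((0.5174245238304138, 0.20274978876113892), 0.023159347474575043) 0.1101211556906154 chiller 0.007208485019042424 0.011115539574442493
side [278.92485549 150.64739884] [271 145  17  13 173] ((0.5750933885574341, 0.19368036091327667), 0.02300208806991577) 0.11037962122357597 chiller 0.06350699328124375 -0.004325653638576712
side [259.3 379.4] [ 30  30 116] plane.048 [ 0.4975 -0.4058] medz 0.049 circ ((0.49693936109542847, -0.4035528600215912), 0.022766316309571266)
{'time': 29.2, 'qpos': [-0.1899, 0.4848, 1.2984, 0.0003, 1.3589, 1.2677], 'tool_pos': [0.6007, -0.0376, 0.2272], 'tool_rot': [-2.5129, 1.5702, 2.3126], 'contact_force': [-0.1977, 0.1083, 0.2639], 'opening': 0.0599}
```

View pics/c11.png

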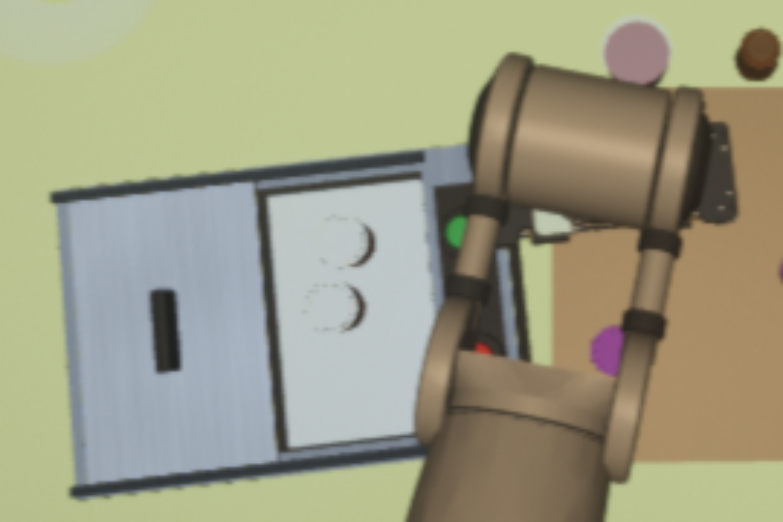

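View pics/side11.png

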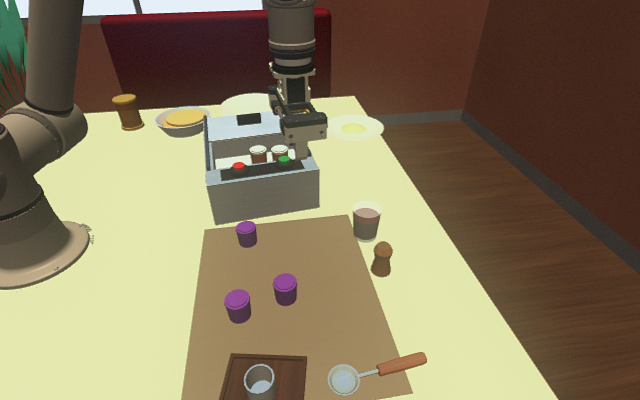

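```bash
python3 - <<'E'
from h import *
go(ch(0,.1485),.21,96.4)
E
```

```text
target [0.4949 0.3385 0.21  ] dp [0.0174, -0.0627, -0.3856] turn [0.1, -0.0, 0.0] jawnow -83.5
```

>>> move_arm:
  deltas:
    - {"dp":[0.0,-0.063,-0.386],"turn":[0,0,0]}
    - {"dp":[0.0,-0.063,-0.386],"turn":[0,0,0]}
    - {"dp":[0.0,-0.063,-0.386],"turn":[0,0,0]}
    - {"dp":[0.0,-0.063,-0.386],"turn":[0,0,0]}
    - {"dp":[0.0,-0.063,-0.386],"turn":[0,0,0]}
    - {"dp":[0.0,-0.063,-0.386],"turn":[0,0,0]}
    - {"dp":[0.0,-0.063,-0.386],"turn":[0,0,0]}
    - {"dp":[0.0,-0.063,-0.386],"turn":[0,0,0]}
    - {"dp":[0.01,-0.063,-0.386],"turn":[0,0,0]}
    - {"dp":[0.017,-0.063,-0.386],"turn":[0,0,0]}

```text
time: 30.2
tool_pos: [0.4934, 0.3397, 0.2096]
tool_rot: [-0.762, 1.57, -2.216]
contact_force: [0.4, -0.1, -0.8]
opening: 0.0601
```

```bash
python3 - <<'E'
from h import *
st()
go(ch(0,.1485),.134,96.4)
E
```

```text
{'time': 30.2, 'qpos': [0.4752, 0.4918, 1.3359, -0.0004, 1.3146, 1.9294], 'tool_pos': [0.4934, 0.3397, 0.2096], 'tool_rot': [-0.7622, 1.57, -2.2163], 'contact_force': [0.3737, -0.0803, -0.7685], 'opening': 0.0601}
target [0.4949 0.3385 0.134 ] dp [0.0756, 0.0014, 0.0013] turn [0.3, 0.0, 0.0] jawnow -83.3
```

>>> move_arm:
  deltas:
    - {"dp":[0.02,0.001,0.001],"turn":[0,0,0]}
    - {"dp":[0.05,0.001,0.001],"turn":[0,0,0]}
    - {"dp":[0.07,0.001,0.001],"turn":[0,0,0]}
    - {"dp":[0.076,0.001,0.001],"turn":[0,0,0]}
    - {"dp":[0.076,0.001,0.001],"turn":[0,0,0]}

```text
time: 30.7
tool_pos: [0.4959, 0.3361, 0.1336]
tool_rot: [-1.103, 1.569, -2.563]
contact_force: [0.2, -0.4, 0.1]
opening: 0.0598
```

>>> move_arm:
  deltas:
    - {"dp":[0,0,0],"turn":[0,0,0]}
    - {"dp":[0,0,0],"turn":[0,0,0]}
    - {"dp":[0,0,0],"turn":[0,0,0]}
    - {"dp":[0,0,0],"turn":[0,0,0]}
    - {"dp":[0,0,0],"turn":[0,0,0]}
    - {"dp":[0,0,0],"turn":[0,0,0]}
  hand: 0.0

```text
time: 31.3
tool_pos: [0.4961, 0.3371, 0.1345]
tool_rot: [1.775, 1.571, 0.317]
contact_force: [-0.1, 1.1, -0.1]
opening: 0.0161
```

```bash
python3 - <<'E'
from h import *
st()
go(ch(0,-.001),.134,96.4)
E
```

```text
{'time': 31.3, 'qpos': [0.4691, 0.5592, 1.4383, -0.0, 1.144, 1.9276], 'tool_pos': [0.4961, 0.3371, 0.1345], 'tool_rot': [1.7754, 1.5706, 0.3169], 'contact_force': [-0.1068, 1.0577, -0.0828], 'opening': 0.0161}
target [0.5116 0.1899 0.134 ] dp [0.0005, -0.0011, 0.148] turn [0.0, -0.0, -0.0] jawnow -83.6
```

>>> move_arm:
  deltas:
    - {"dp":[0,0,0],"turn":[0,0,0]}
    - {"dp":[0,0,0.015],"turn":[0,0,0]}
    - {"dp":[0,0,0.035],"turn":[0,0,0]}
    - {"dp":[0,0,0.055],"turn":[0,0,0]}
    - {"dp":[0,0,0.075],"turn":[0,0,0]}
    - {"dp":[0,0,0.095],"turn":[0,0,0]}
    - {"dp":[0,0,0.115],"turn":[0,0,0]}
    - {"dp":[0,0,0.13],"turn":[0,0,0]}
    - {"dp":[0,0,0.14],"turn":[0,0,0]}
    - {"dp":[0,0,0.145],"turn":[0,0,0]}

```text
time: 32.3
tool_pos: [0.5119, 0.192, 0.1345]
tool_rot: [-1.499, 1.57, -2.959]
contact_force: [-4.8, 0.8, 5.0]
opening: 0.0139
```

>>> move_arm:
  deltas:
    - {"dp":[0,0,0.001],"turn":[0,0,0]}
    - {"dp":[0,0,0.003],"turn":[0,0,0]}
    - {"dp":[0,0,0.004],"turn":[0,0,0]}
    - {"dp":[0,0,0.004],"turn":[0,0,0]}

```text
time: 32.7
tool_pos: [0.5122, 0.1896, 0.1345]
tool_rot: [-1.887, 1.57, 2.938]
contact_force: [-5.1, 0.8, 5.1]
opening: 0.0138
```

```bash
python3 - <<'E'
from h import *
st()
s=robot.observe();print("grip y'",(s["tool_pos"][:2]-O)@CY,(s["tool_pos"][:2]-O)@CX)
E
```

```text
{'time': 32.7, 'qpos': [0.2139, 0.4703, 1.5967, 0.0005, 1.0757, 1.6716], 'tool_pos': [0.5122, 0.1896, 0.1345], 'tool_rot': [-1.8869, 1.5697, 2.9383], 'contact_force': [-5.1136, 0.7876, 5.072], 'opening': 0.0138}
grip y' -0.001361396399646174 0.0005169172764994016
```

>>> move_arm:
  deltas:
    - {"dp":[0,0,0.001],"turn":[0,0,0]}
    - {"dp":[0,0,0.002],"turn":[0,0,0]}
    - {"dp":[0,0,0.003],"turn":[0,0,0]}
    - {"dp":[0,0,0.003],"turn":[0,0,0]}

```text
time: 33.1
tool_pos: [0.5122, 0.1896, 0.1345]
tool_rot: [-3.064, 1.566, 1.762]
contact_force: [-6.8, 13.9, 3.8]
opening: 0.0137
```

Stop felt (13.9 N, no further motion): shut. Release, rise, move to the green button.

>>> move_arm:
  deltas:
    - {"dp":[0,0,0],"turn":[0,0,0]}
    - {"dp":[0,0,-0.003],"turn":[0,0,0]}
    - {"dp":[0,0,-0.003],"turn":[0,0,0]}
    - {"dp":[0,0,-0.003],"turn":[0,0,0]}
    - {"dp":[-0.02,0,-0.003],"turn":[0,0,0]}
    - {"dp":[-0.06,0,-0.003],"turn":[0,0,0]}
    - {"dp":[-0.08,0,-0.003],"turn":[0,0,0]}
    - {"dp":[-0.08,0.0,-0.003],"turn":[0,0,0]}
  hand: 0.05

```text
time: 33.9
tool_pos: [0.5147, 0.1891, 0.2176]
tool_rot: [1.619, 1.564, 0.16]
contact_force: [0.4, -0.4, 0.6]
opening: 0.0499
```

```bash
python3 - <<'E'
from h import *
st()
go((.578,.0877),.2,96.4)
E
```

```text
{'time': 33.9, 'qpos': [0.2125, 0.388, 1.4804, -0.0004, 1.2663, 1.6714], 'tool_pos': [0.5147, 0.1891, 0.2176], 'tool_rot': [1.6188, 1.5639, 0.16], 'contact_force': [0.4136, -0.4228, 0.5923], 'opening': 0.0499}
target [0.578  0.0877 0.2   ] dp [0.0179, 0.0515, 0.1078] turn [0.0, -0.0, -0.4] jawnow -83.6
```

>>> move_arm:
  deltas:
    - {"dp":[0.0,0.052,0.108],"turn":[0,0,0]}
    - {"dp":[0.0,0.052,0.108],"turn":[0,0,0]}
    - {"dp":[0.0,0.052,0.108],"turn":[0,0,0]}
    - {"dp":[0.018,0.052,0.108],"turn":[0,0,0]}
    - {"dp":[0.018,0.052,0.108],"turn":[0,0,0]}
    - {"dp":[0.018,0.052,0.108],"turn":[0,0,0]}
    - {"dp":[0.018,0.052,0.108],"turn":[0,0,0]}
  hand: 0

```text
time: 34.6
tool_pos: [0.5765, 0.088, 0.1968]
tool_rot: [1.364, 1.57, -0.094]
contact_force: [-0.3, 1.2, 1.2]
opening: 0.0012
```

```bash
python3 - <<'E'
from h import *
p,d=look("top","top13");look("side","side13");C=cloud("top",d)
h=cv2.cvtColor(p,cv2.COLOR_RGB2HSV)
Z=C[...,2];grip=(Z>.14)&(Z<.165)&(h[...,2]<70)&(C[...,1]>.12)&(C[...,1]<.45)&(C[...,0]>.4)
for c,s,l in blobs(grip,10):
    q=C[l][:,:2].astype(np.float32);b=cv2.minAreaRect(q);print("grip",c,b,(np.array(b[0])-O)@CY)
st()
go((.578,.0877),.146,96.4)
E
```

```text
grip [197.37241379 259.12413793] ((0.5063328742980957, 0.18889658153057098), (0.0566684827208519, 0.015016921795904636), 5.86021614074707) -0.0014149590190052396
{'time': 34.7, 'qpos': [0.0203, 0.4717, 1.4051, -0.0001, 1.2637, 1.4779], 'tool_pos': [0.5766, 0.0881, 0.1971], 'tool_rot': [1.3999, 1.5697, -0.0577], 'contact_force': [-0.1435, -0.5789, -0.0135], 'opening': 0.0006}
target [0.578  0.0877 0.146 ] dp [0.0511, 0.0013, 0.0005] turn [0.1, 0.0, -0.1] jawnow -83.5
```

View pics/side13.png

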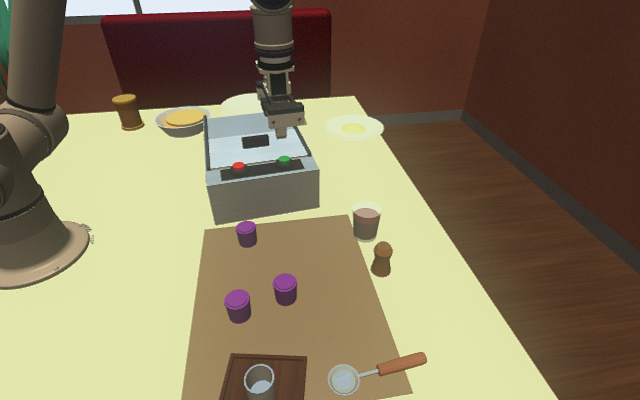

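Cover shut (grip at y' −1.4 mm, equal to the stop reading). Press green.

>>> move_arm:
  deltas:
    - {"dp":[0.025,0.001,0],"turn":[0,0,0]}
    - {"dp":[0.047,0.001,0],"turn":[0,0,0]}
    - {"dp":[0.053,0.001,0],"turn":[0,0,0]}
    - {"dp":[0.056,0.001,0],"turn":[0,0,0]}
    - {"dp":[0.058,0.001,0],"turn":[0,0,0]}
    - {"dp":[0.06,0.001,0],"turn":[0,0,0]}
    - {"dp":[0.061,0.001,0],"turn":[0,0,0]}
    - {"dp":[0.061,0.001,0],"turn":[0,0,0]}

```text
time: 35.5
tool_pos: [0.5781, 0.0878, 0.1363]
tool_rot: [1.599, 1.569, 0.14]
contact_force: [-1.3, 1.3, 4.7]
opening: 0.0006
```

>>> move_arm:
  deltas:
    - {"dp":[0.001,0,0],"turn":[0,0,0]}
    - {"dp":[0.002,0,0],"turn":[0,0,0]}
    - {"dp":[0.002,0,0],"turn":[0,0,0]}

```text
time: 35.8
tool_pos: [0.5782, 0.0878, 0.136]
tool_rot: [1.502, 1.568, 0.044]
contact_force: [-5.9, 0.8, 16.0]
opening: 0.0004
```

>>> move_arm:
  deltas:
    - {"dp":[0.001,0,0],"turn":[0,0,0]}
    - {"dp":[0.002,0,0],"turn":[0,0,0]}
    - {"dp":[0.002,0,0],"turn":[0,0,0]}

```text
time: 36.1
tool_pos: [0.5782, 0.0878, 0.1357]
tool_rot: [1.483, 1.567, 0.024]
contact_force: [-10.8, 0.7, 26.5]
opening: 0.0004
```

>>> move_arm:
  deltas:
    - {"dp":[-0.02,0,0],"turn":[0,0,0]}
    - {"dp":[-0.06,0,0],"turn":[0,0,0]}
    - {"dp":[-0.1,0,0],"turn":[0,0,0]}
    - {"dp":[-0.1,0,0.05],"turn":[0,0,0]}
    - {"dp":[-0.1,0,0.1],"turn":[0,0,0]}
    - {"dp":[-0.1,0,0.15],"turn":[0,0,0]}
    - {"dp":[-0.1,0,0.2],"turn":[0,0,0]}
    - {"dp":[-0.1,0,0.25],"turn":[0,0,0]}
    - {"dp":[-0.1,0,0.25],"turn":[0,0,0]}

```text
time: 37.0
tool_pos: [0.6055, -0.1676, 0.2306]
tool_rot: [-0.025, 1.568, -1.49]
contact_force: [0.6, 0.4, -0.0]
opening: 0.0004
```

```bash
python3 - <<'E'
from h import *
p,d=look("top","top14");look("side","side14");C=cloud("top",d)
h=cv2.cvtColor(p,cv2.COLOR_RGB2HSV)
Z=C[...,2];grip=(Z>.14)&(Z<.165)&(h[...,2]<70)&(C[...,1]>.12)&(C[...,1]<.45)&(C[...,0]>.4)
for c,s,l in blobs(grip,10):
    q=C[l][:,:2].astype(np.float32);b=cv2.minAreaRect(q);print("grip",c,b,(np.array(b[0])-O)@CY)
st()
E
```

```text
grip [197.18023256 256.63953488] ((0.5116666555404663, 0.18919041752815247), (0.06693631410598755, 0.01432836428284645), 6.182584762573242) -0.0017175051308233919
{'time': 37.1, 'qpos': [-0.384, 0.5305, 1.2117, 0.0001, 1.3998, 1.0773], 'tool_pos': [0.6054, -0.1622, 0.2308], 'tool_rot': [-2.3168, 1.5703, 2.5052], 'contact_force': [-0.6269, 0.412, -0.0914], 'opening': 0.0003}
```

View pics/top14.png

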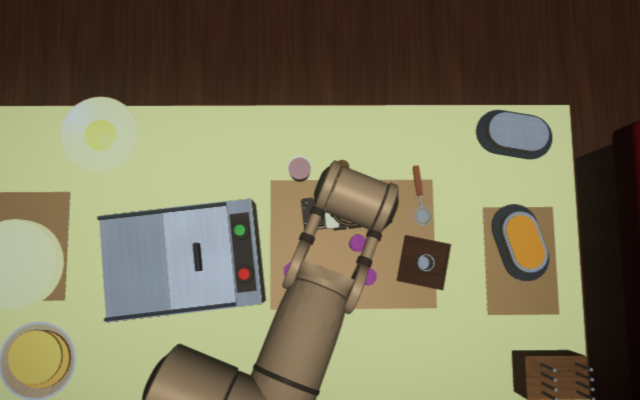

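View pics/side14.png

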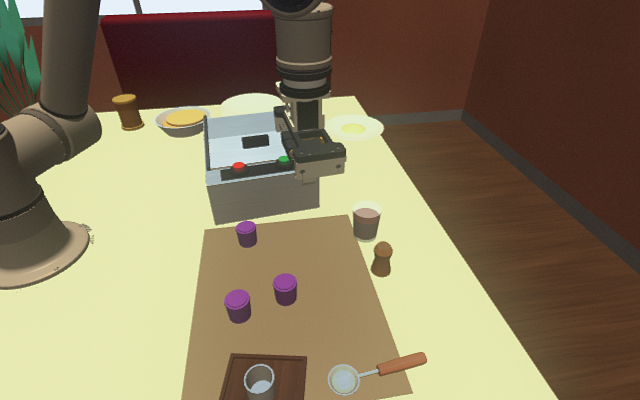

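```bash
python3 -c "
from cell import robot
print(robot.hand_in())"
```

```text
the job is handed in; nothing more can be done
None
```

The job is done as asked and handed in at about 37 s of the 210 s allowed; the hand-in gives no verdict.

- **Order of work:** I pressed red to its stop (28.7 N) and released it. The cover then slid open to its end stop. The empty steel pot went upright on the tray, centred about (0.497, −0.405). Both white-lidded pots found on the table went into the compartment, the cover was shut to its stop (13.9 N), and only then was green pressed to its stop (26.5 N) and released.
- **Last checks:**
  - The cover grip read −1.7 mm from the shut position. Measured between the two end stops, the cover's travel came to 150 mm, as it should.
  - Just before closing, both pots stood upright inside, at about (62, 0) and (5, 13) mm in the chiller's axes, with their tops at about 112 mm.
  - No white-lidded pots were left on the table, and the last pictures show the glass, pepper pot, spoon and purple pots apparently where they started.
- **Disagreements:** After I set it down, the first pot turned up about 50 mm from where I had put it, still upright. I took this to be the announced knock and placed the second pot to suit. The two cameras' pot positions differed by 2–5 mm, which made no difference to the grasps or the placing.

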